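# Set a batten against the flip stop

### The arm

A 6-joint arm with a two-finger parallel gripper is mounted at the origin on the work surface. World frame = base frame: x ahead of the robot, y to its left, z up, the work surface at z = 0. Lengths are in m, angles in rad, forces in N, time in s.
With the tool pointing down it reaches from about 0.325 to 0.775 m from the base axis. Payload 5.5 kg.
Tool frame: the origin (TCP) lies midway between the tips of the shut fingers; the grasp point (between the pads) lies 19 mm behind it; z points along the fingers, x is the direction in which the jaws open and shut, and the axes are right-handed (so a half turn about z gives the same grasp; the last joint's range is limited). The gripper opens to 85 mm and grips with 20 to 120 N. Pads are 22 mm wide; open, the fingers measure 114 mm over their backs; the gripper's body (76 mm by 85 mm) begins 54 mm behind the grasp point. The pads swing forward as they close: fully open they stand 13 mm farther back than shut.
Start: joints at [-1.157, 0.091, 1.231, -0, 1.82, -0.057], TCP at [0.272, -0.535, 0.197] pointing down, gripper open.
Joint ranges: [-2.87, 2.87], [-0.86, 2.18], [0.17, 2.46], [-1.51, 4.65], [0.06, 2.69], [-2.65, 2.65]. Speed limits (rad/s): [2.57, 2.57, 3.01, 3.14, 3.14, 3.14].

### API

Orientations are given as [roll, pitch, yaw] about the fixed x, y, z axes, in that order (R = Rz(yaw) Ry(pitch) Rx(roll)).
In Python, from workcell import get_state, grab_frame, finish_job gives the robot as it stands.
- The arm moves only by the shell command python3 -m handwheel 'ROWS' [FORCE]. ROWS is JSON, a list of rows, each a list of 7 numbers: the shift along the tool's x, y, z in m, then the turn, a rotation vector about the tool's x, y, z in degrees, then the gripper's target within -1 to 1 (fully open at 1, half-way at 0, shut at -1). A call has 1 to 20 rows; each row is the pose to reach, as a shift and turn from the pose measured when the call began, along the tool's axes at that moment; what a row does not reach only later rows make up. A row lasts 1/8 s, in which the tool goes at most 62.5 mm and 10.7 degrees, less where a joint would pass 70% of its speed; a pose out of reach is approached as far as the arm can. A call with a gripper value outside its range is refused whole. The fingers move at their own pace and stop on an object; FORCE is the grip in N (left out, the last holds). Time passes only in rows, so rows that repeat a pose let the fingers close. It gives the time, the measured TCP pose, the force and the opening at its end, in the units of the state.
- get_state(): the state, without advancing time (a new reading comes with each control period).
- grab_frame(name): name is "scene" or "side" or "wrist"; returns a dict with "pixels" (384x512x3 uint8, red, green, blue), "depth" (384x512 float32, m along the optical axis (not along the pixel's ray), 0 where there is no reading), "K" (3x3 intrinsics, pixels), "rvec" (rotation vector, rad) and "tvec" (3), from world to camera coordinates, as OpenCV has them; the wrist camera has in their place "mount" (4x4, takes a point from camera to tool coordinates, whose origin is the TCP and whose axes are the tool frame's). Camera axes: x right, y down, z forward; pixel columns grow to the right and rows downward; lengths in m; the calibration is good to about 2 mm. A picture is of the moment at which its call begins: read the wrist's pose just before it.
- finish_job(): hands the job in, once; it reports no verdict.
The state is a dict: "time_s": time; "qpos": joint angles; "dq": joint speeds; "tau": joint torques, N m; "eef_pos": TCP position; "orientation": TCP orientation; "wrist_force": force on the tool from outside, world axes, zero at the start; "moment": the same for the moment, N m; "opening": opening from 0.0 (shut) to 1.0 (fully open).
Only numpy, scipy, OpenCV 4.12 (cv2) and the standard library are available. Lean on these libraries where they do the work, as an engineer would, in place of code of your own. Each camera call takes 0.05 s, during which the arm holds its last target.

### The job

Flip the red stop flag fully down in front of the fence, then slide the batten along on the jig's board, blue end first, until it lies flush along the fence and that end is home against the brass bolt in the flag. Hold it firmly against the bolt for a moment, but push gently enough that the stop block does not shift on the fence; then let go, leaving the batten in place and the other things on the bench alone.

Things in the scene. Friction and masses are not known exactly. Their poses are not given: they have to be found in the camera images.
- jig: Fixed length-stop jig: a white board 240 x 640 x 12 mm (top 12 mm above the bench) carrying a low aluminium fence 45 mm deep, 620 mm long, top 32 mm above the bench. Origin on the bench level, under the front (robot-side) face of the fence; +x points away from the robot, across the fence; +y runs along the fence towards the stop. The board reaches from x -175 to +65 and y -340 to +300, the fence fills x 0 to 45 mm.
- stop_block: Dark steel block 50 mm long (along jig y), 45 mm deep, sitting astride the top of the fence, its top 52 mm above the bench, with two hinge cheeks to 78 mm. Held on the fence by friction only: pushed along the fence with more than about 15 N it slips, and more than 2 mm of shift spoils the setting. Origin and axes as the jig's, at the block's middle along the fence. Its place along the fence differs from time to time.
- block_mark (a point): Middle of the flag's hinge pin: 30 mm behind the fence's front face, 68 mm above the bench. The pin runs along jig y.
- flag (a joint): Angle of the red stop flag about its hinge pin. 0 = fully down: its arm is level, pointing towards the robot, and its plate hangs in the batten's path. It grows as the flag swings up and over away from the robot, to 1.85 at most (arm upright and leaning 0.28 rad back). It starts up, 1.45 to 1.8. The hinge is stiff: about 0.13 N m, so the flag stays at any angle and must be pushed all the way down onto its end stop.
- flag_tip (a point): On the flag arm's outer face (the face away from the robot when up, the top face when down), on its middle line, 60 mm from the hinge pin axis and 9 mm out from it. The arm is 24 mm wide (along the pin) and 12 mm thick, and ends 68 mm from the pin. When down the arm's top is 77 mm above the bench and the plate (14 mm thick along the fence, 34 mm wide) covers 4 to 38 mm in front of the fence, from 18 mm above the bench upwards.
- flag_face (a point): Point of the flag's plate, on the face that the batten comes to, on the axis of the brass adjusting bolt; with the flag down it is 20 mm in front of the fence, 35 mm above the bench, and 7 mm from the flag's mid-plane towards jig -y. The bolt's 16 mm round brass head stands out from this face towards the batten (jig -y) by 6 to 20 mm, as the last user left it: the amount is not measured. The bolt does not move in the flag. A push of 5 to 10 N on the bolt is a firm hold.
- stock: Loose wooden batten 40 wide (x) x 200 long (y) x 45 mm high, about 0.2 kg, lying on the jig's board, where it takes 1 to 2 N to slide (more if it is pressed down, as fingers may do when they close on it). Origin at the centre of its underside; +y towards its blue-painted end, which starts roughly facing the stop. When it is home its origin is 20 mm in front of the fence and its top is 57 mm above the bench.
- stock_end (a point): Centre of the batten's blue end face (100 mm from its origin along its +y, 22.5 mm above its underside).
- glue: Bystander: white glue bottle, 60 mm wide, 130 mm high, standing on the bench behind the fence. Origin at its foot.
- offcut: Bystander: wooden offcut 90 x 60 x 35 mm on the bench behind the fence. Origin under its centre.
- square: Bystander: try square on the bench behind the fence, dark wooden stock 100 mm long with a steel blade to 121 mm from it, 20 mm high. Origin under the middle of the wooden part.
- tape: Bystander: yellow tape measure case 66 x 34 x 60 mm, standing on the jig's board beyond the stop. Origin under its centre.
Not all that is in view belongs to the job. Of the things shaped like the stock, the wooden one is meant.

How it is judged:
On the way, in this order (a step that is already met when the one before it is completed fails the run):
1. the flag is fully down (value of joint flag below 0.05 rad), for 0.2 s.
2. the batten is pressed home against the bolt in the lowered flag with more than 3 N (value of joint flag below 0.05 rad and contact force between stock and flag above 3 N), for 0.25 s.
At the end, for the whole second after the job is handed in: The flag is fully down (within 0.05 rad); the batten lies flat on the board, flush along the fence (within 2 mm and 0.02 rad) with its blue end within 1.8 mm of the brass bolt's head, released and at rest (value of joint flag below 0.05 rad and x of stock in the frame of jig between -0.022 and -0.018 m and z of stock in the frame of jig below 0.015 m and angle between the y axis of stock and the y axis of jig, either way round below 0.02 rad and y of bolt_c0 in the frame of stock_end between 0 and 0.0048 m and angle between stock's own z axis and vertical below 0.03 rad and linear speed of stock below 0.01 m/s); the robot touches nothing.
It fails at once if the stop block is shifted on the fence by more than 2 mm (distance of stop_block from where it was at the start of the episode above 0.002 m).
It fails at once if the batten is lifted off the board by more than 10 mm (z of stock in the frame of jig above 0.022 m).
It fails at once if the glue bottle, offcut, try square or tape measure is moved by more than 15 mm (distance of any of glue, offcut, square, tape from where it was at the start of the episode above 0.015 m).
It also fails if it takes over 72 s, if anything falls off the work surface, if the arm or the gripper's body presses on something with over 40 N, if the wrist force passes 120 N, or if a joint passes its speed limit or range.

## Working session

There is one attempt and no reset: what is moved stays moved. The work goes in short steps, Python scripts to look and compute and a shell command to move; the robot and the scene stay as the last step left them, time stands still between calls to the robot, and variables do not carry over. Pictures are saved under pics/ and viewed, and the job is handed in when it is done.

```bash
mkdir -p pics; ls; python3 - <<'E'
from workcell import get_state, grab_frame
import cv2, pickle
print(get_state())
for n in ("scene","side","wrist"):
    f=grab_frame(n); pickle.dump(f,open(f"/tmp/{n}.pkl","wb"))
    cv2.imwrite(f"pics/{n}0.png",cv2.resize(f["pixels"][:,:,::-1],(768,576)))
    print(n,f["K"].tolist(),[ (k,f[k].tolist()) for k in f if k in("rvec","tvec","mount")])
E
```

```text
pics
{'time_s': 0.0, 'qpos': array([-1.15668061e+00,  9.18720799e-02,  1.23192207e+00, -1.17783880e-05,
        1.81981795e+00, -5.66936848e-02]), 'dq': array([-0.00093433, -0.00060314, -0.00021852, -0.00153236,  0.00029539,
        0.00281254]), 'tau': array([-2.10268838e-03, -4.58729303e+01, -4.18029857e+01, -5.99769510e-05,
        1.15453897e-02, -1.81835765e-05]), 'eef_pos': array([ 0.27201392, -0.53438356,  0.19542261]), 'orientation': array([-3.14148963e+00,  2.01684690e-03, -1.09998972e+00]), 'wrist_force': array([0.4555749 , 0.06893251, 0.18939535]), 'moment': array([-0.05446561,  0.01242104,  0.00243822]), 'opening': 0.997849259630813}
scene [[481.0717465153645, 0.0, 253.31114112435773], [0.0, 481.0717465153645, 187.0408717940354], [0.0, 0.0, 1.0]] [('rvec', [2.042493674325861, 0.7910420550260627, -0.4005525358381325]), ('tvec', [-0.3545701392643451, -0.1941030470841062, 1.5736509673314005])]
side [[423.26055844428225, 0.0, 258.3871170388548], [0.0, 423.26055844428225, 188.0295808595866], [0.0, 0.0, 1.0]] [('rvec', [0.3338822242464164, -2.7090054747855232, 1.2834268047595812]), ('tvec', [0.5173438714314527, 0.20020633608277677, 1.0588823118048547])]
wrist [[327.84542773301473, 0.0, 255.31686620712122], [0.0, 327.84542773301473, 189.15736086369563], [0.0, 0.0, 1.0]] [('mount', [[0.9999997840808006, -0.0006538927228970043, 6.52890236393475e-05, 0.0004759511847595155], [0.0005993966283028568, 0.9483366535465726, 0.31726523960838776, -0.08052816658140573], [-0.0002693734055995381, -0.317265131970711, 0.9483368407235764, -0.17702769433010693], [0.0, 0.0, 0.0, 1.0]])]
```

View pics/scene0.png

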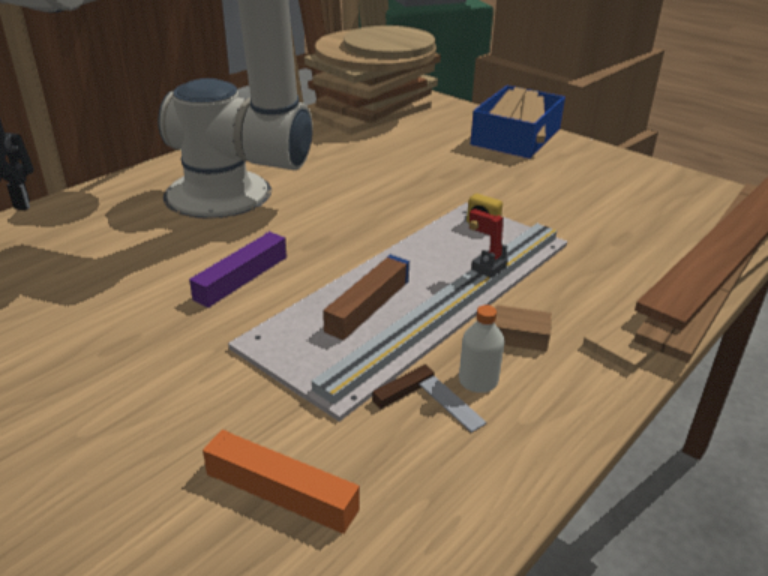

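View pics/side0.png

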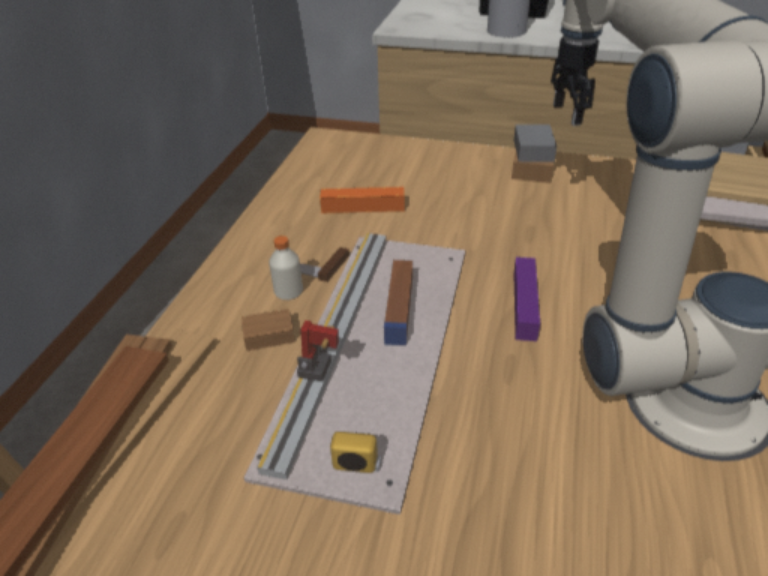

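View pics/wrist0.png

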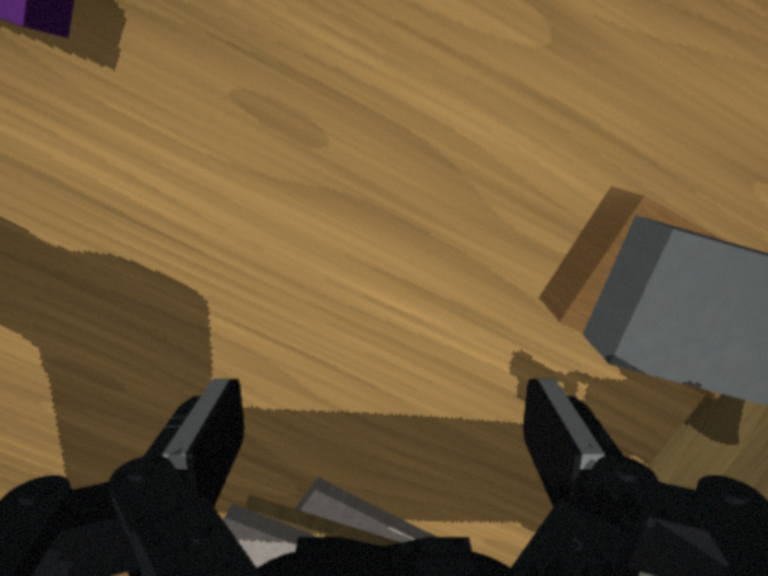

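The scene view shows the board from (232,346) to (567,243), the batten with its blue end at (400,265), the raised flag at (490,225) and the tape at (485,207). The glue, offcut and square stand behind the fence. I'll fit these from the point clouds next.

```bash
cat > h.py <<'E'
import numpy as np, cv2, pickle
from workcell import get_state, grab_frame
from scipy.spatial.transform import Rotation as R
def cloud(f):
    K=f["K"];d=f["depth"];v,u=np.mgrid[0:384,0:512]
    c=np.stack([(u-K[0,2])/K[0,0]*d,(v-K[1,2])/K[1,1]*d,d],-1)
    if "mount" in f:
        s=f["st"];T=f["mount"];c=c@T[:3,:3].T+T[:3,3]
        return c@R.from_euler("xyz",s["orientation"]).as_matrix().T+s["eef_pos"]
    Rm=cv2.Rodrigues(np.array(f["rvec"]))[0]
    return (c-np.array(f["tvec"]))@Rm
def ray(f,u,v,z):
    K=f["K"];r=np.array([(u-K[0,2])/K[0,0],(v-K[1,2])/K[1,1],1.])
    if "mount" in f:
        s=f["st"];Rw=R.from_euler("xyz",s["orientation"]).as_matrix()
        o=Rw@f["mount"][:3,3]+s["eef_pos"]; r=Rw@f["mount"][:3,:3]@r
    else:
        Rm=cv2.Rodrigues(np.array(f["rvec"]))[0]; o=-Rm.T@np.array(f["tvec"]); r=Rm.T@r
    return o+r*(z-o[2])/r[2]
def grab(n):
    s=get_state(); f=grab_frame(n); f["st"]=s; return f
E
python3 - <<'E'
from h import *
for n in ("scene","side"):
    f=pickle.load(open(f"/tmp/{n}.pkl","rb")); P=cloud(f); hsv=cv2.cvtColor(f["pixels"],cv2.COLOR_RGB2HSV)
    ok=(f["depth"]>0)&(P[...,0]>.2)&(P[...,0]<.9)&(abs(P[...,1])<.5)
    H,S,V=[hsv[...,i].astype(int) for i in range(3)]
    def rect(m,name):
        p=P[m]; 
        if len(p)<5: print(name,len(p));return
        print(n,name,len(p),"z",np.percentile(p[:,2],[2,50,98]).round(3),[np.round(x,4) for x in cv2.minAreaRect(p[:,:2].astype(np.float32))], p[:,:2].min(0).round(3),p[:,:2].max(0).round(3))
    white=ok&(S<45)
    m=white&(P[...,2]<.02)&(P[...,2]>.005)&(V>100)
    m=cv2.morphologyEx(m.astype(np.uint8),cv2.MORPH_OPEN,np.ones((3,3)))
    k,l,st,_=cv2.connectedComponentsWithStats(m); m=l==1+np.argmax(st[1:,4]); rect(m,"board")
    b=ok&(P[...,2]>.052)&(P[...,2]<.062); rect(b&(H<15)&(S>80),"brown57"); rect(b&(H>100)&(H<125)&(S>80),"blue57")
    rect(ok&(P[...,2]>.02)&(H<8)&(S>170),"red"); rect(ok&(H>20)&(H<32)&(S>170)&(P[...,2]>.05),"yellow")
    rect(ok&(P[...,2]>.02)&(H>100)&(H<125)&(S>90),"blue")
    c=cv2.resize(f["pixels"][100:300,150:400] if n=="scene" else f["pixels"][140:330,140:330],None,fx=3,fy=3,interpolation=cv2.INTER_CUBIC)
    cv2.imwrite(f"pics/{n}_crop.png",c[:,:,::-1])
E
```

```text
scene board 5851 z [0.008 0.01  0.013] [array([ 0.5227, -0.0016]), array([0.1746, 0.6388]), np.float64(1.4558)] [ 0.435 -0.322] [0.618 0.316]
scene brown57 1160 z [0.053 0.056 0.06 ] [array([0.6849, 0.179 ]), array([0.7558, 0.3478]), np.float64(46.9)] [ 0.505 -0.202] [0.9   0.499]
scene blue57 28 z [0.054 0.055 0.059] [array([0.5139, 0.1148]), array([0.0398, 0.2499]), np.float64(4.4809)] [ 0.504 -0.011] [0.544 0.241]
scene red 154 z [0.05  0.124 0.135] [array([0.577 , 0.1688]), array([0.0573, 0.2049]), np.float64(35.1138)] [0.501 0.093] [0.654 0.255]
yellow 0
scene blue 34 z [0.024 0.054 0.134] [array([ 0.382 , -0.2421]), array([0.5732, 0.0387]), np.float64(58.5439)] [ 0.249 -0.497] [0.546 0.002]
side board 10055 z [0.008 0.011 0.015] [array([0.558 , 0.0018]), array([0.2403, 0.6449]), np.float64(0.7412)] [ 0.434 -0.321] [0.674 0.325]
side brown57 1609 z [0.053 0.057 0.061] [array([0.7477, 0.1284]), array([0.7792, 0.2147]), np.float64(53.8332)] [ 0.506 -0.2  ] [0.9 0.5]
side blue57 60 z [0.053 0.056 0.059] [array([ 0.5222, -0.0046]), array([0.0386, 0.0154]), np.float64(9.4159)] [ 0.503 -0.015] [0.542 0.004]
red 3
yellow 0
side blue 154 z [0.022 0.045 0.058] [array([ 0.5206, -0.0036]), array([0.0354, 0.0155]), np.float64(13.3547)] [ 0.503 -0.015] [0.539 0.005]
```

View pics/scene_crop.png

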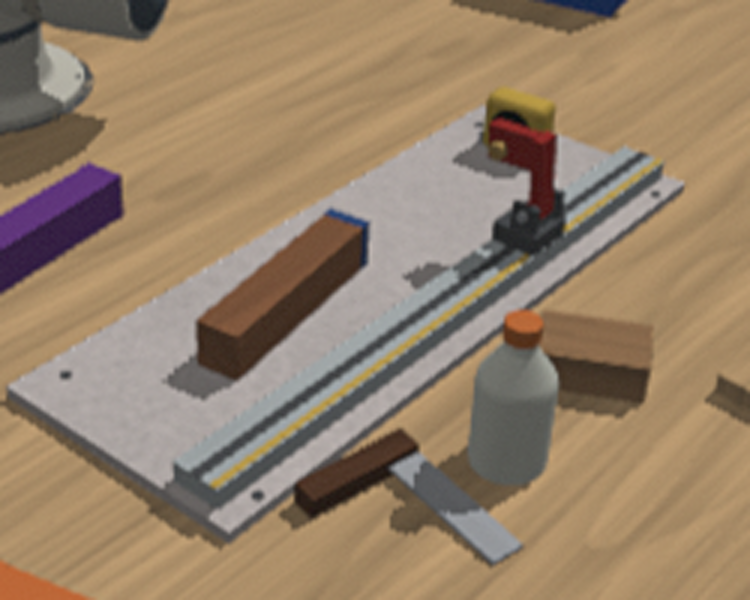

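View pics/side_crop.png

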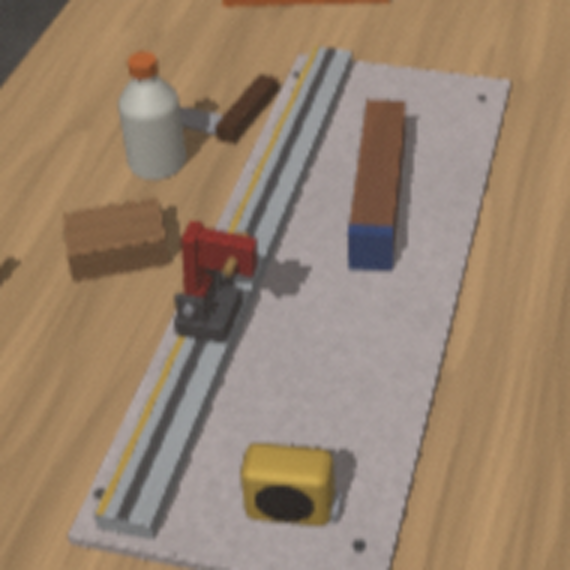

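The side view shows the raised flag at crop (215,260), the bolt on its −y side, and the batten with its blue end toward the stop. The board is centred at about (0.558, 0.002) with a yaw near 1°. Next I'll bring the wrist camera over the jig.

```bash
python3 -m handwheel '[[-0.05,-0.08,-0.055,0,0,2,-1],[-0.318,-0.552,-0.055,0,0,26,-1],[-0.318,-0.552,-0.055,0,0,26,-1],[-0.318,-0.552,-0.055,0,0,26,-1],[-0.318,-0.552,-0.055,0,0,26,-1],[-0.318,-0.552,-0.055,0,0,26,-1],[-0.318,-0.552,-0.055,0,0,26,-1],[-0.318,-0.552,-0.055,0,0,26,-1],[-0.318,-0.552,-0.055,0,0,26,-1],[-0.318,-0.552,-0.055,0,0,26,-1],[-0.318,-0.552,-0.055,0,0,26,-1],[-0.318,-0.552,-0.055,0,0,26,-1],[-0.318,-0.552,-0.055,0,0,26,-1],[-0.318,-0.552,-0.055,0,0,26,-1],[-0.318,-0.552,-0.055,0,0,26,-1],[-0.318,-0.552,-0.055,0,0,26,-1]]'
python3 - <<'E'
from h import *
f=grab("wrist"); pickle.dump(f,open("/tmp/w1.pkl","wb")); s=f["st"]; print(s["eef_pos"],s["orientation"],s["time_s"],s["opening"])
cv2.imwrite("pics/w1.png",cv2.resize(f["pixels"][:,:,::-1],(768,576)))
E
```

```text
time_s: 2.15
eef_pos: [0.6196, -0.0014, 0.2515]
orientation: [3.141, 0.001, -1.555]
wrist_force: [-0.6, -1.0, -0.3]
opening: 0.0
[ 0.61958128 -0.0013799   0.25152007] [ 3.14140672e+00  1.37179470e-03 -1.55469128e+00] 2.15 0.00043307145727552613
```

View pics/w1.png

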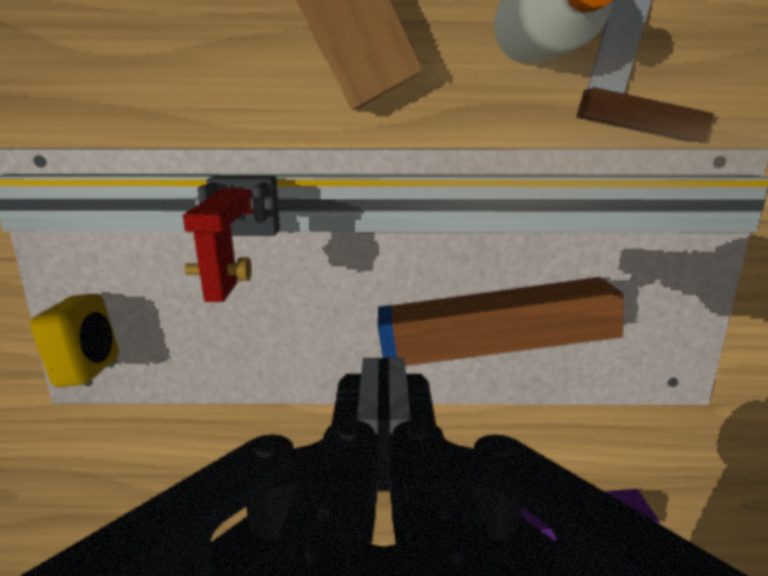

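The wrist view shows the fence running horizontally (rows 175–233), the red arm foreshortened at (225,205) with its plate toward the robot, and the brass head at (243,269). The batten has its blue end at (385,335). I'll enlarge it for the fits.

```bash
python3 - <<'E'
from h import *
f=pickle.load(open("/tmp/w1.pkl","rb")); p=f["pixels"][:,:,::-1]
cv2.imwrite("pics/w1a.png",cv2.resize(p[95:215,100:260],None,fx=5,fy=5,interpolation=cv2.INTER_CUBIC))
cv2.imwrite("pics/w1b.png",cv2.resize(p[150:270,240:430],None,fx=4,fy=4,interpolation=cv2.INTER_CUBIC))
g=cv2.cvtColor(f["pixels"],cv2.COLOR_RGB2GRAY).astype(int)
for u in (20,60,100,240,300,350,400,480): print(u,list(g[110:162,u]))
E
```

```text
20 [np.int64(146), np.int64(147), np.int64(145), np.int64(149), np.int64(149), np.int64(130), np.int64(83), np.int64(100), np.int64(136), np.int64(145), np.int64(138), np.int64(138), np.int64(137), np.int64(140), np.int64(148), np.int64(151), np.int64(150), np.int64(149), np.int64(152), np.int64(151), np.int64(150), np.int64(139), np.int64(109), np.int64(69), np.int64(61), np.int64(61), np.int64(59), np.int64(59), np.int64(58), np.int64(62), np.int64(105), np.int64(145), np.int64(147), np.int64(147), np.int64(148), np.int64(145), np.int64(143), np.int64(143), np.int64(142), np.int64(142), np.int64(144), np.int64(145), np.int64(140), np.int64(142), np.int64(139), np.int64(144), np.int64(143), np.int64(143), np.int64(140), np.int64(142), np.int64(142), np.int64(141)]
60 [np.int64(156), np.int64(152), np.int64(152), np.int64(152), np.int64(147), np.int64(128), np.int64(84), np.int64(101), np.int64(141), np.int64(149), np.int64(142), np.int64(139), np.int64(136), np.int64(141), np.int64(150), np.int64(156), np.int64(155), np.int64(156), np.int64(155), np.int64(155), np.int64(153), np.int
[... 4399 characters left out ...]
39), np.int64(132), np.int64(106), np.int64(84), np.int64(105), np.int64(121), np.int64(115), np.int64(121), np.int64(123), np.int64(119), np.int64(125), np.int64(131), np.int64(132), np.int64(131), np.int64(132), np.int64(132), np.int64(133), np.int64(133), np.int64(117), np.int64(76), np.int64(61), np.int64(57), np.int64(58), np.int64(55), np.int64(56), np.int64(59), np.int64(75), np.int64(110), np.int64(132), np.int64(135), np.int64(137), np.int64(133), np.int64(131), np.int64(132), np.int64(131), np.int64(131), np.int64(133), np.int64(133), np.int64(133), np.int64(132), np.int64(126), np.int64(124), np.int64(140), np.int64(140), np.int64(139), np.int64(144), np.int64(144), np.int64(140)]
```

View pics/w1a.png

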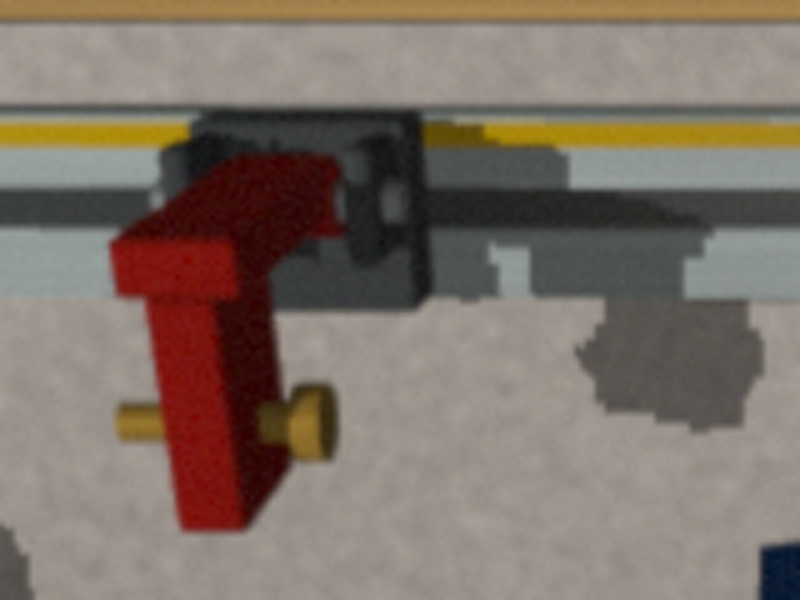

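View pics/w1b.png

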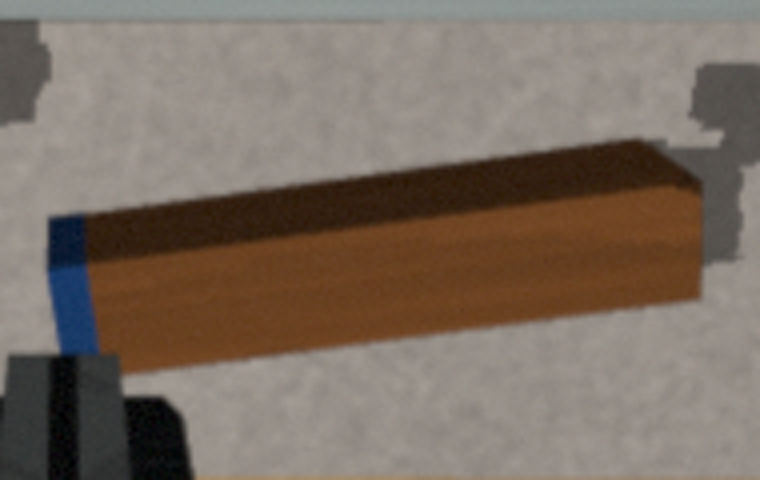

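```bash
python3 - <<'E'
from h import *
f=pickle.load(open("/tmp/w1.pkl","rb"))
b=lambda u,v,z: ray(f,240+u/4-.4,150+v/4-.4,z)
a=lambda u,v,z: ray(f,100+u/5-.4,95+v/5-.4,z)
for n,q in dict(A=b(50,267,.057),B=b(700,187,.057),C=b(128,372,.057),D=b(700,298,.057),bl=b(98,355,.057)).items(): print(n,q.round(4))
print("fence",ray(f,240,154.2,.032).round(4),ray(f,480,154.8,.032).round(4),ray(f,20,132.2,.032),ray(f,480,132.6,.032))
print("block corners", [a(u,v,.052).round(4) for u,v in((200,112),(415,112),(428,300))], )
print("flag top",[a(u,v,.134).round(4) for u,v in((112,242),(238,240),(118,298),(238,297))])
print("bolt head",[a(u,v,.115).round(4) for u,v in((335,420),(262,422),(180,528),(245,528))])
P=cloud(f);
g=lambda u,v:P[int(95+v/5),int(100+u/5)].round(4)
print("depth top",g(175,270),"plate",g(190,400),"head",g(312,400),"plate end",g(210,520), "block top",g(400,290))
hsv=cv2.cvtColor(f["pixels"],cv2.COLOR_RGB2HSV).astype(int)
m=(P[...,2]>.09)&((hsv[...,0]<8)|(hsv[...,0]>172))&(hsv[...,1]>150)&(f["depth"]>0)&(np.mgrid[0:384,0:512][1]<200)
q=P[m];print(len(q),np.percentile(q,[1,50,99],axis=0).round(4))
for n in("scene","side"):
    F=pickle.load(open(f"/tmp/{n}.pkl","rb"));PP=cloud(F);h=cv2.cvtColor(F["pixels"],cv2.COLOR_RGB2HSV).astype(int)
    m=((h[...,0]<8)|(h[...,0]>172))&(h[...,1]>170)&(PP[...,2]>.06)&(PP[...,2]<.16)&(abs(PP[...,1]-.1)<.08)&(abs(PP[...,0]-.63)<.06)
    print(n,m.sum(),np.percentile(PP[m],[1,50,99],axis=0).round(4))
E
```

```text
A [0.5408 0.0007 0.057 ]
B [ 0.5701 -0.1945  0.057 ]
C [ 0.5053 -0.0244  0.057 ]
D [ 0.5337 -0.2007  0.057 ]
bl [ 0.5111 -0.0148  0.057 ]
fence [0.6129 0.0168 0.032 ] [ 0.6168 -0.2787  0.032 ] [0.63571556 0.28216659 0.032     ] [ 0.64393844 -0.27236525  0.032     ]
block corners [array([0.6583, 0.1292, 0.052 ]), array([0.659 , 0.0806, 0.052 ]), array([0.6158, 0.08  , 0.052 ])]
flag top [array([0.644 , 0.1189, 0.134 ]), array([0.6448, 0.0961, 0.134 ]), array([0.6337, 0.119 , 0.134 ]), array([0.6343, 0.097 , 0.134 ])]
bolt head [array([0.6053, 0.0862, 0.115 ]), array([0.6046, 0.1008, 0.115 ]), array([0.5817, 0.1195, 0.115 ]), array([0.5819, 0.1062, 0.115 ])]
depth top [0.6392 0.1068 0.1364] plate [0.6138 0.1077 0.1331] head [0.6107 0.0888 0.121 ] plate end [0.5898 0.1064 0.1327] block top [0.6173 0.0863 0.0504]
1698 [[0.5896 0.0379 0.093 ]
 [0.6279 0.1031 0.133 ]
 [0.6479 0.1173 0.3591]]
scene 175 [[0.5892 0.0943 0.0684]
 [0.6365 0.1018 0.123 ]
 [0.6524 0.1148 0.1356]]
side 3 [[0.6236 0.1087 0.1338]
 [0.6245 0.1113 0.1342]
 [0.6431 0.1129 0.1345]]
```

Measured values:
- Jig yaw is about 0.014, and the fence front is at x≈0.613 at y=0.02.
- The flag is at y≈0.107, about 1.5 rad up, with the pin at about (0.642, 0.068).
- The bolt head end is at y≈0.086.
- The batten centre is at about (0.537, −0.10), turned 0.149 rad.

I'll take the shut fingers behind the flag first.

```bash
python3 -m handwheel '[[-0.05,-0.04,0,0,0,0,-1],[-0.1073,-0.072,0,0,0,0,-1],[-0.1073,-0.072,0,0,0,0,-1],[-0.1073,-0.072,0.06,0,0,0,-1],[-0.1073,-0.072,0.11,0,0,0,-1],[-0.1073,-0.072,0.1365,0,0,0,-1],[-0.1073,-0.072,0.1365,0,0,0,-1]]'
python3 - <<'E'
from h import *
f=grab("scene"); s=f["st"]; print(s["eef_pos"],s["orientation"],s["time_s"],s["wrist_force"])
c=f["pixels"][100:250,230:400]
cv2.imwrite("pics/s2.png",cv2.resize(c[:,:,::-1],None,fx=4,fy=4))
E
```

```text
time_s: 3.08
eef_pos: [0.6881, 0.1064, 0.112]
orientation: [3.136, 0.001, -1.555]
wrist_force: [-0.1, -0.8, 0.4]
opening: -0.001
[0.68809615 0.10644723 0.11196312] [ 3.13567281e+00  6.16884891e-04 -1.55523854e+00] 3.075 [-0.13123448 -0.81487378  0.37939641]
```

View pics/s2.png

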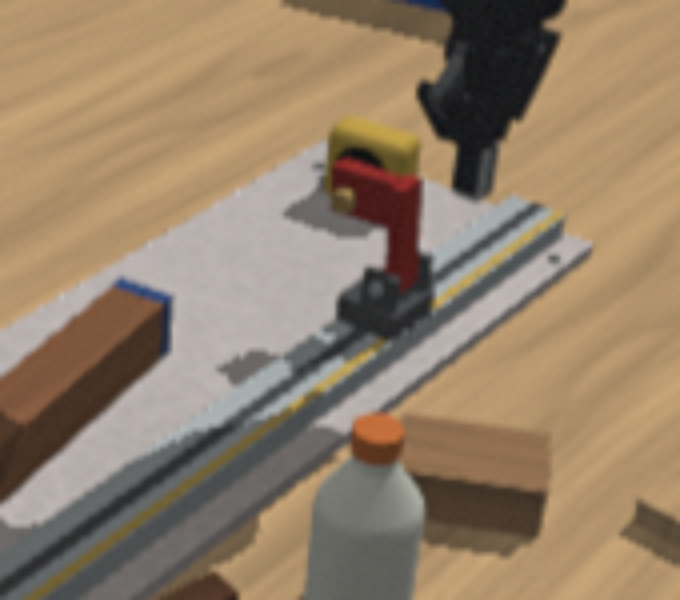

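The fingertips, at crop (475,190), are behind the arm. Now I'll sweep the flag over.

```bash
python3 -m handwheel '[[0,0.015,-0.0085,0,0,0,-1],[0,0.028,-0.0085,0,0,0,-1],[0,0.037,-0.0085,0,0,0,-1],[0,0.0455,-0.008,0,0,0,-1],[0,0.053,-0.005,0,0,0,-1],[0,0.060,-0.002,0,0,0,-1],[0,0.067,0.002,0,0,0,-1],[0,0.073,0.007,0,0,0,-1],[0,0.078,0.013,0,0,0,-1],[0,0.083,0.020,0,0,0,-1],[0,0.089,0.028,0,0,0,-1],[0,0.093,0.033,0,0,0,-1],[0,0.094,0.035,0,0,0,-1],[0,0.094,0.036,0,0,0,-1]]'
python3 - <<'E'
from h import *
f=grab("scene"); s=f["st"]; print(s["eef_pos"],s["wrist_force"])
c=f["pixels"][100:250,230:400]
cv2.imwrite("pics/s3.png",cv2.resize(c[:,:,::-1],None,fx=4,fy=4))
E
```

```text
time_s: 4.88
eef_pos: [0.5931, 0.1054, 0.089]
orientation: [3.141, 0.001, -1.555]
wrist_force: [-30.3, -3.1, 43.6]
opening: -0.0
[0.59308942 0.10536209 0.08897799] [-30.33369515  -3.06144913  43.63558794]
```

View pics/s3.png

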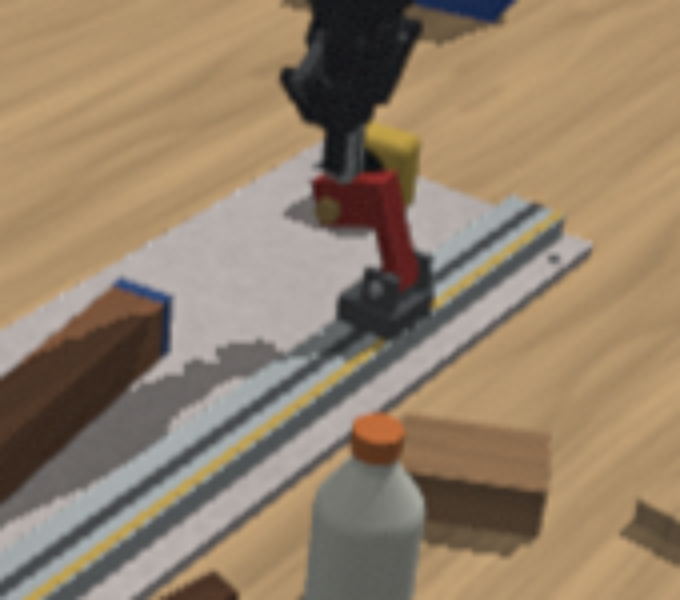

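```bash
python3 - <<'E'
from h import *
f=grab("side"); s=f["st"]; print(s["eef_pos"],s["wrist_force"],s["moment"])
c=f["pixels"][150:300,140:310]
cv2.imwrite("pics/d3.png",cv2.resize(c[:,:,::-1],None,fx=4,fy=4))
f=grab("wrist"); cv2.imwrite("pics/w3.png",cv2.resize(f["pixels"][:,:,::-1],(768,576)))
E
```

```text
[0.59303346 0.10536522 0.08901646] [-30.28877129  -4.0554515   42.3015907 ] [-0.51633346  4.80738188  0.01448248]
```

View pics/d3.png

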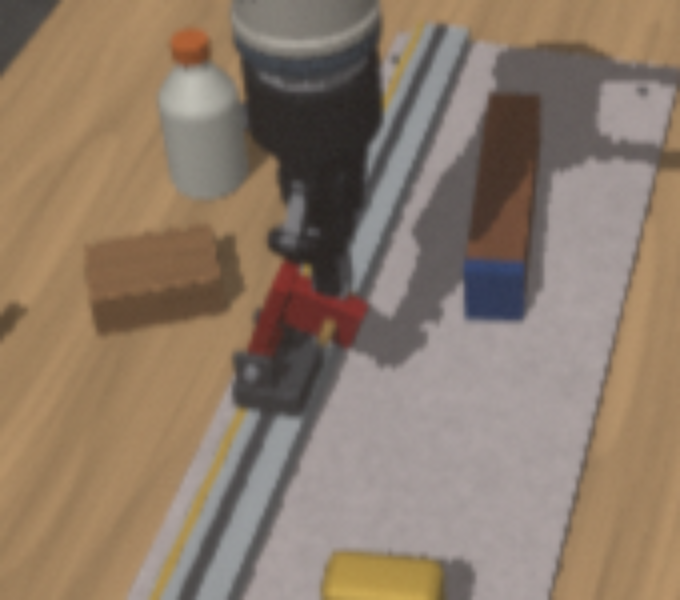

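View pics/w3.png

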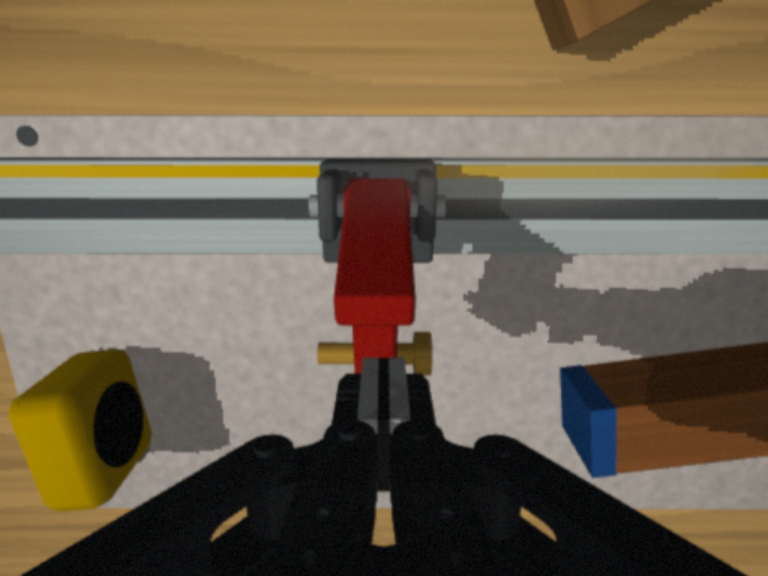

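The fingers slipped over the arm's end and now sit on the plate, with the flag partly lowered. I'll lift clear and re-measure.

```bash
python3 -m handwheel '[[0,0,-0.02,0,0,0,-1],[0,-0.01,-0.06,0,0,0,-1],[0,-0.03,-0.11,0,0,0,-1],[0,-0.03,-0.11,0,0,0,-1],[0,-0.03,-0.11,0,0,0,-1]]'
python3 - <<'E'
from h import *
f=grab("wrist"); pickle.dump(f,open("/tmp/w4.pkl","wb")); cv2.imwrite("pics/w4.png",cv2.resize(f["pixels"][60:300,100:400,::-1],None,fx=2.6,fy=2.4))
g=grab("scene"); print(g["st"]["eef_pos"],g["st"]["wrist_force"]);cv2.imwrite("pics/s4.png",cv2.resize(g["pixels"][100:250,230:400,::-1],None,fx=4,fy=4))
hh=grab("side");cv2.imwrite("pics/d4.png",cv2.resize(hh["pixels"][150:300,140:310,::-1],None,fx=4,fy=4))
for F in(f,g,hh):
    PP=cloud(F);h=cv2.cvtColor(F["pixels"],cv2.COLOR_RGB2HSV).astype(int)
    m=((h[...,0]<8)|(h[...,0]>172))&(h[...,1]>150)&(PP[...,2]>.05)&(PP[...,2]<.16)&(abs(PP[...,1]-.1)<.05)&(abs(PP[...,0]-.61)<.07)
    print(m.sum(),np.percentile(PP[m],[2,50,98],axis=0).round(4).tolist())
E
```

```text
time_s: 5.65
eef_pos: [0.6229, 0.1057, 0.198]
orientation: [3.14, 0.001, -1.555]
wrist_force: [-0.7, 0.5, -1.0]
opening: 0.003
[0.62238056 0.10564257 0.19705132] [ 0.28476605 -0.2680597  -0.51795193]
2210 [[0.5765, 0.097, 0.0688], [0.6289, 0.1075, 0.1194], [0.6499, 0.1187, 0.1343]]
314 [[0.5806, 0.0938, 0.0702], [0.6282, 0.1016, 0.1102], [0.6516, 0.1159, 0.1319]]
195 [[0.5778, 0.102, 0.085], [0.6127, 0.1142, 0.1197], [0.6408, 0.1223, 0.1328]]
```

View pics/w4.png

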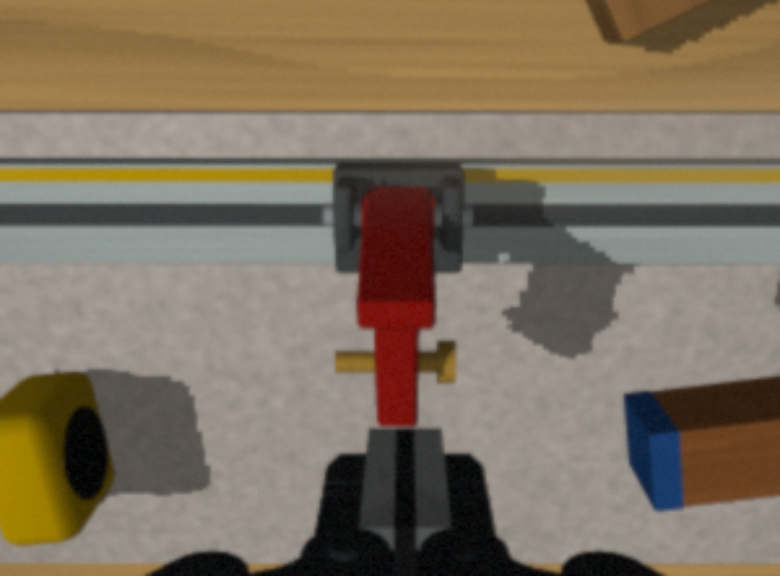

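View pics/s4.png

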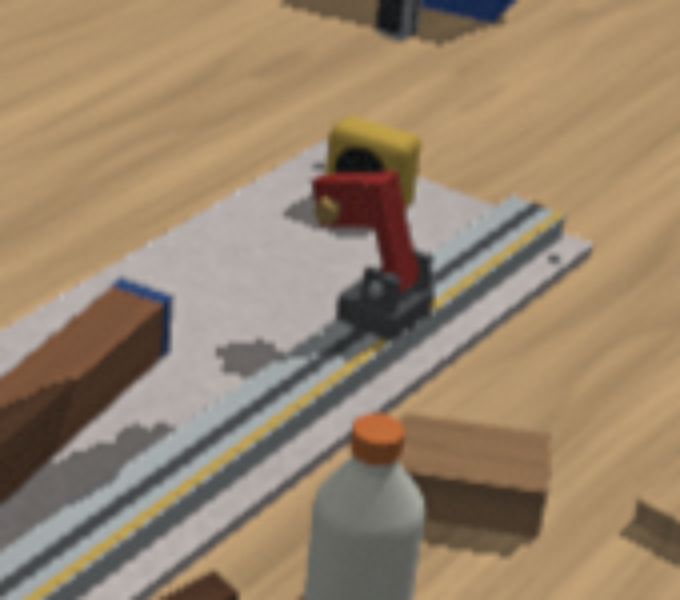

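View pics/d4.png

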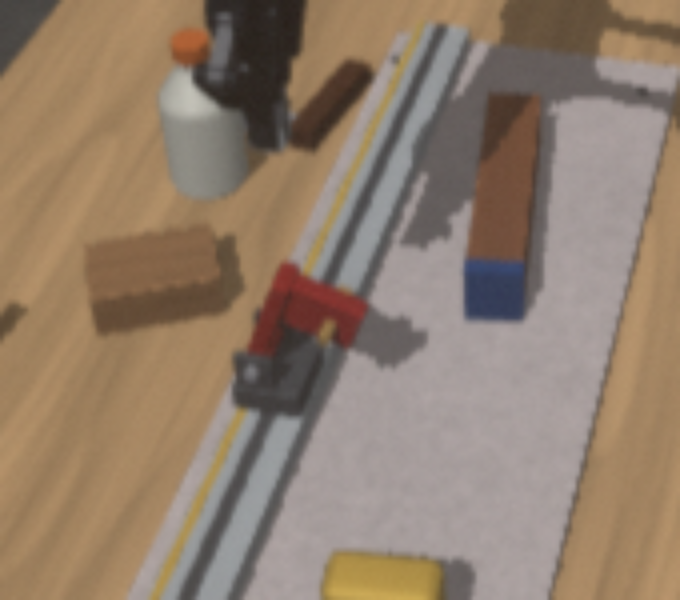

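```bash
python3 - <<'E'
from h import *
F={n:pickle.load(open(f"/tmp/{n}.pkl","rb")) for n in("scene","side")}
def proj(n,p):
    f=F[n];q,_=cv2.projectPoints(np.array([p],float),np.array(f["rvec"]),np.array(f["tvec"]),f["K"],None);return q.ravel()
for p in [(.593,.1054,.089),(.593,.1054,.115),(.593,.1054,.13),(.582,.105,.089)]:
    s=proj("scene",p);d=proj("side",p);print(p,((s-[230,100])*4).round(),((d-[140,150])*4).round())
E
```

```text
(0.593, 0.1054, 0.089) [335. 220.] [337. 330.]
(0.593, 0.1054, 0.115) [338. 185.] [334. 300.]
(0.593, 0.1054, 0.13) [340. 165.] [332. 282.]
(0.582, 0.105, 0.089) [321. 214.] [354. 333.]
```

```bash
python3 - <<'E'
from h import *
F={n:pickle.load(open(f"/tmp/{n}.pkl","rb")) for n in("scene","side")}
def proj(n,p):
    f=F[n];q,_=cv2.projectPoints(np.array([p],float),np.array(f["rvec"]),np.array(f["tvec"]),f["K"],None);return q.ravel()
for p in [(.688,.1064,.112),(.6223,.1056,.197)]:
  for dz in(0,.03):
    p2=np.array(p)+[0,0,dz]
    s=proj("scene",p2);d=proj("side",p2);print(p2,((s-[230,100])*4).round(),((d-[140,150])*4).round())
f=pickle.load(open("/tmp/w4.pkl","rb")); P=cloud(f)
T=f["mount"];s=f["st"]
# depth of fingertips in the wrist view
for v,u in((246,245),(246,262),(250,245),(260,262)): print(P[v,u].round(4),s["eef_pos"].round(4))
E
```

```text
[0.688  0.1064 0.112 ] [463. 240.] [188. 280.]
[0.688  0.1064 0.142 ] [469. 198.] [182. 244.]
[0.6223 0.1056 0.197 ] [389.  85.] [276. 190.]
[0.6223 0.1056 0.227 ] [394.  40.] [271. 150.]
[0.6329 0.1095 0.2437] [0.6229 0.1057 0.198 ]
[0.6327 0.1019 0.243 ] [0.6229 0.1057 0.198 ]
[0.6324 0.1094 0.2464] [0.6229 0.1057 0.198 ]
[0.6339 0.1022 0.2571] [0.6229 0.1057 0.198 ]
```

```bash
python3 - <<'E'
from h import *
for nm in("wrist","w1","w4"):
    f=pickle.load(open(f"/tmp/{nm}.pkl","rb")); K=f["K"];d=f["depth"];v,u=np.mgrid[0:384,0:512]
    c=np.stack([(u-K[0,2])/K[0,0]*d,(v-K[1,2])/K[1,1]*d,d],-1);T=f["mount"];c=c@T[:3,:3].T+T[:3,3]
    m=(d>0)&(d<.25)&(c[...,2]>-.12)
    q=c[m]; print(nm,len(q),q.min(0).round(4),q.max(0).round(4))
    t=q[q[:,2]>q[:,2].max()-.004]; print(" tip",np.percentile(t,[0,50,100],axis=0).round(4).tolist())
    for z0 in np.arange(-.12,0,.02):
        t=q[(q[:,2]>z0)&(q[:,2]<z0+.02)]
        if len(t): print("  z",z0.round(2),len(t),t.min(0).round(3),t.max(0).round(3))
E
```

```text
wrist 29209 [-0.0738 -0.0177 -0.12  ] [ 0.075   0.0131 -0.0469]
 tip [[-0.0427, -0.0089, -0.0509], [0.043, 0.0012, -0.0495], [0.0438, 0.0126, -0.0469]]
  z -0.12 17030 [-0.073 -0.018 -0.12 ] [ 0.075  0.008 -0.1  ]
  z -0.1 7234 [-0.074 -0.013 -0.1  ] [ 0.075  0.011 -0.08 ]
  z -0.08 3671 [-0.056 -0.011 -0.08 ] [ 0.057  0.013 -0.06 ]
  z -0.06 1274 [-0.056 -0.011 -0.06 ] [ 0.057  0.013 -0.047]
w1 32005 [-0.0575 -0.0176 -0.12  ] [ 0.0596  0.0138 -0.0382]
 tip [[-0.0108, -0.0107, -0.0422], [0.0008, -0.0099, -0.0408], [0.0128, -0.0054, -0.0382]]
  z -0.12 16249 [-0.057 -0.018 -0.12 ] [ 0.06   0.008 -0.1  ]
  z -0.1 12142 [-0.045 -0.016 -0.1  ] [ 0.047  0.013 -0.08 ]
  z -0.08 2216 [-0.029 -0.013 -0.08 ] [ 0.03   0.014 -0.06 ]
  z -0.06 1351 [-0.013 -0.011 -0.06 ] [ 0.015 -0.005 -0.04 ]
  z -0.04 47 [-0.005 -0.01  -0.04 ] [ 0.007 -0.009 -0.038]
w4 31979 [-0.0576 -0.0179 -0.12  ] [ 0.0596  0.013  -0.0376]
 tip [[-0.0104, -0.0107, -0.0416], [0.0003, -0.01, -0.0403], [0.0128, -0.0053, -0.0376]]
  z -0.12 16217 [-0.058 -0.018 -0.12 ] [ 0.06   0.008 -0.1  ]
  z -0.1 12151 [-0.045 -0.016 -0.1  ] [ 0.047  0.013 -0.08 ]
  z -0.08 2210 [-0.028 -0.014 -0.08 ] [ 0.03   0.013 -0.06 ]
  z -0.06 1359 [-0.013 -0.011 -0.06 ] [ 0.015 -0.005 -0.04 ]
  z -0.04 42 [-0.009 -0.011 -0.04 ] [ 0.007 -0.005 -0.038]
```

Both outside cameras and the wrist depth show the fingertips about 37 mm behind the reported TCP, so the real tip z is the reported z plus 0.037. That is why the fingers slid over the arm. I'll repeat the sweep with this offset.

```bash
python3 -m handwheel '[[0,-0.05,0,0,0,0,-1],[0,-0.068,0.02,0,0,0,-1],[0,-0.068,0.07,0,0,0,-1],[0,-0.068,0.124,0,0,0,-1],[0,-0.068,0.124,0,0,0,-1],[0,-0.05,0.122,0,0,0,-1],[0,-0.05,0.122,0,0,0,-1]]'
python3 - <<'E'
from h import *
g=grab("scene"); print(g["st"]["eef_pos"],g["st"]["wrist_force"]);cv2.imwrite("pics/s5.png",cv2.resize(g["pixels"][100:250,230:400,::-1],None,fx=4,fy=4))
E
```

```text
time_s: 6.68
eef_pos: [0.6723, 0.1068, 0.0782]
orientation: [-3.142, 0.001, -1.554]
wrist_force: [1.2, -1.0, 0.2]
opening: -0.0
[0.67231175 0.10679452 0.0781618 ] [ 1.15257575 -1.0157292   0.2425576 ]
```

View pics/s5.png

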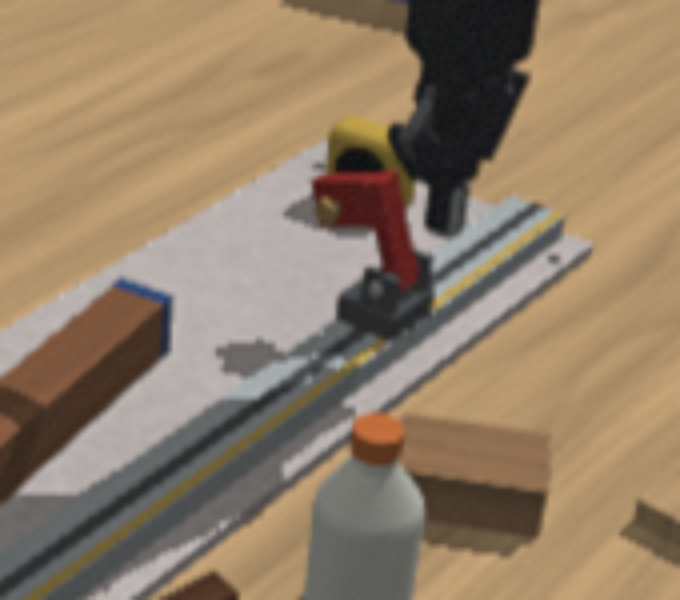

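The tip at (445,230) is now properly behind the arm, so I'll sweep.

```bash
python3 -m handwheel '[[0,0.015,0.002,0,0,0,-1],[0,0.027,0.002,0,0,0,-1],[0,0.034,0.003,0,0,0,-1],[0,0.041,0.005,0,0,0,-1],[0,0.048,0.008,0,0,0,-1],[0,0.055,0.0115,0,0,0,-1],[0,0.061,0.017,0,0,0,-1],[0,0.067,0.023,0,0,0,-1],[0,0.072,0.029,0,0,0,-1],[0,0.074,0.031,0,0,0,-1]]'
python3 - <<'E'
from h import *
g=grab("scene"); print(g["st"]["eef_pos"],g["st"]["wrist_force"]);cv2.imwrite("pics/s6.png",cv2.resize(g["pixels"][100:250,230:400,::-1],None,fx=4,fy=4))
E
```

```text
time_s: 7.98
eef_pos: [0.598, 0.1056, 0.0461]
orientation: [3.141, 0.001, -1.554]
wrist_force: [1.1, 0.7, 1.3]
opening: -0.005
[0.59802395 0.10557381 0.04609411] [1.10351101 0.69126222 1.34915774]
```

View pics/s6.png

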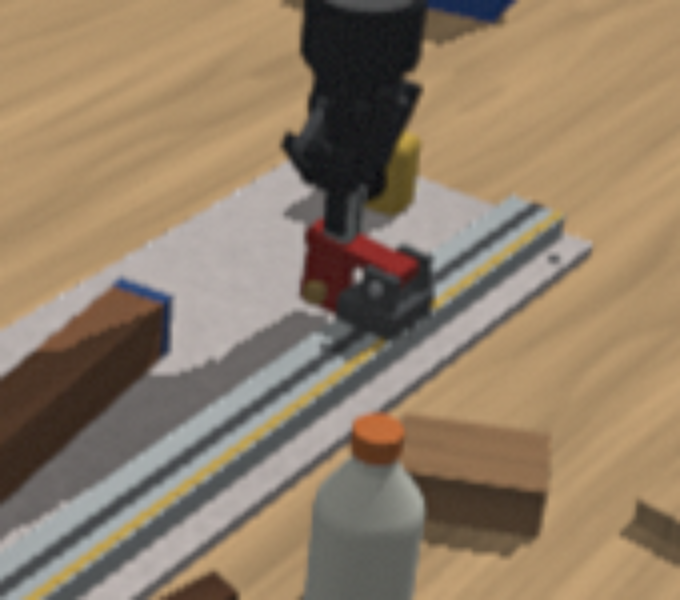

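The flag is nearly down. I'll press it onto its stop.

```bash
python3 -m handwheel '[[0,0.001,0.002,0,0,0,-1],[0,0.002,0.004,0,0,0,-1],[0,0.002,0.006,0,0,0,-1],[0,0.002,0.007,0,0,0,-1]]'; python3 -m handwheel '[[0,0,0.001,0,0,0,-1],[0,0,0.002,0,0,0,-1]]'
```

```text
time_s: 8.52
eef_pos: [0.5964, 0.1056, 0.0421]
orientation: [-3.141, 0.001, -1.554]
wrist_force: [-6.4, 0.1, 16.4]
opening: -0.002
time_s: 8.78
eef_pos: [0.5965, 0.1056, 0.0422]
orientation: [-3.14, 0.001, -1.554]
wrist_force: [-5.0, -1.8, 13.7]
opening: -0.0
```

The force reached 14–16 N with no further motion, so the flag is on its stop. I'll lift off and check.

```bash
python3 -m handwheel '[[0,0,-0.03,0,0,0,-1],[0,0,-0.08,0,0,0,-1],[0.02,-0.05,-0.13,0,0,0,-1],[0.05,-0.05,-0.15,0,0,0,-1],[0.07,-0.05,-0.15,0,0,0,-1],[0.07,-0.05,-0.15,0,0,0,-1]]'
python3 - <<'E'
from h import *
f=grab("wrist"); pickle.dump(f,open("/tmp/w7.pkl","wb")); print(f["st"]["eef_pos"],f["st"]["orientation"])
cv2.imwrite("pics/w7.png",cv2.resize(f["pixels"][:,:,::-1],(768,576)))
cv2.imwrite("pics/w7a.png",cv2.resize(f["pixels"][100:220,100:260,::-1],None,fx=5,fy=5,interpolation=cv2.INTER_CUBIC))
g=grab("scene"); cv2.imwrite("pics/s7.png",cv2.resize(g["pixels"][100:250,230:400,::-1],None,fx=4,fy=4))
for F in(f,g):
    PP=cloud(F);h=cv2.cvtColor(F["pixels"],cv2.COLOR_RGB2HSV).astype(int)
    m=((h[...,0]<8)|(h[...,0]>172))&(h[...,1]>150)&(PP[...,2]>.02)&(PP[...,2]<.16)&(abs(PP[...,1]-.1)<.05)&(abs(PP[...,0]-.61)<.07)
    print(m.sum(),np.percentile(PP[m],[2,50,98],axis=0).round(4).tolist())
    q=PP[m]; t=q[(q[:,2]>.068)]; A=np.c_[t[:,0]-.6,np.ones(len(t))]; print("slope",np.linalg.lstsq(A,t[:,2],rcond=None)[0])
E
```

```text
time_s: 9.52
eef_pos: [0.6466, 0.0351, 0.1901]
orientation: [3.141, 0.002, -1.556]
wrist_force: [0.7, 0.3, 0.1]
opening: 0.005
[0.64662084 0.03505031 0.19008173] [ 3.14061252e+00  1.66526216e-03 -1.55645378e+00]
2027 [[0.5767, 0.0951, 0.0428], [0.6155, 0.1062, 0.0766], [0.6486, 0.1193, 0.0781]]
slope [-0.01344885  0.07654733]
247 [[0.5794, 0.0935, 0.0298], [0.6012, 0.1011, 0.0734], [0.65, 0.1191, 0.0778]]
slope [0.01188639 0.0744412 ]
```

View pics/w7.png

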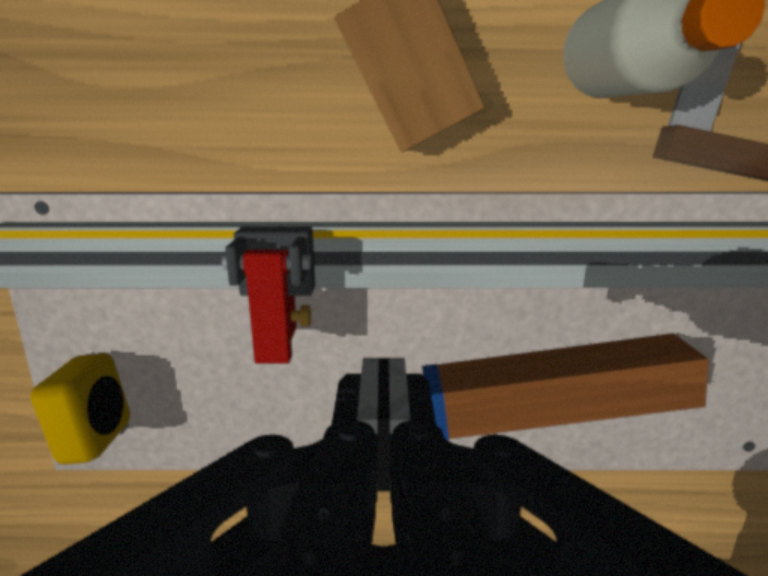

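View pics/w7a.png

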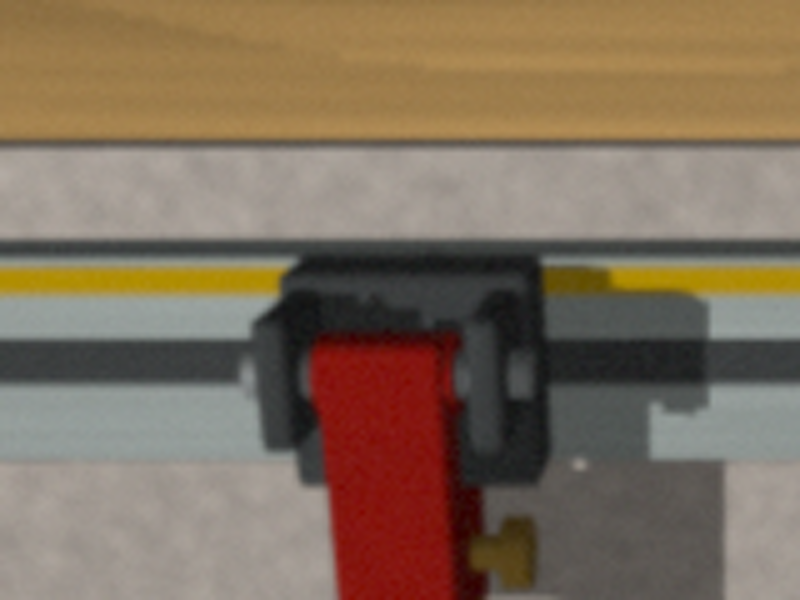

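View pics/s7.png

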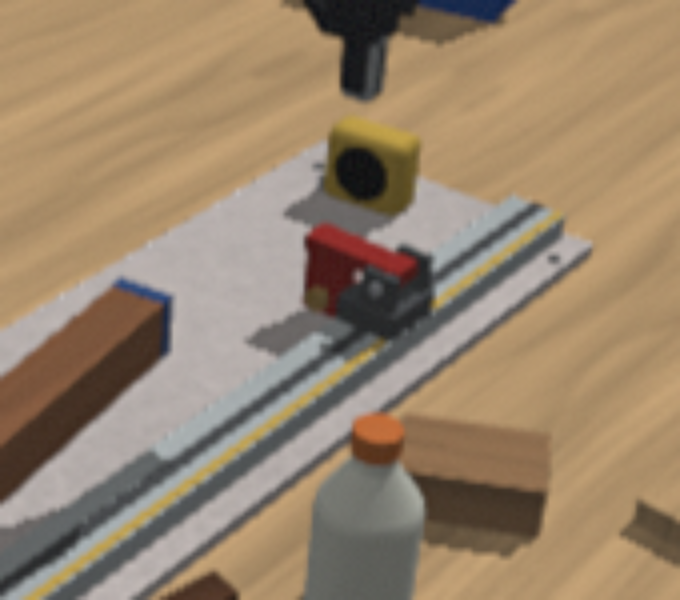

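The flag is down: its arm is level with the top at z≈0.077, and the brass head is at crop (538,553). I'll refine the fence, bolt and batten numbers from this view.

```bash
python3 - <<'E'
from h import *
f=pickle.load(open("/tmp/w7.pkl","rb")); p=f["pixels"]; hsv=cv2.cvtColor(p,cv2.COLOR_RGB2HSV).astype(int); g=cv2.cvtColor(p,cv2.COLOR_RGB2GRAY).astype(float)
# board far edge (dark line) and slot edge, subpixel by columns
def edge(u,v0,v1,sign):
    col=g[v0:v1,u-2:u+3].mean(1); d=np.diff(col)*sign; i=d.argmax(); 
    w=d[max(i-1,0):i+2].clip(0); return v0+max(i-1,0)+.5+(w*np.arange(len(w))).sum()/w.sum()
for nm,v0,v1,sg,z in(("slot",166,174,-1,.032),("slotb",171,181,1,.032)):
    us=[u for u in range(20,500,12) if not 145<u<250 and u<385]; q=np.array([ray(f,u,edge(u,v0,v1,sg),z) for u in us])
    c=np.polyfit(q[:,1],q[:,0],1); print(nm,c, np.std(q[:,0]-np.polyval(c,q[:,1])))
us=[u for u in range(20,380,12) if not 140<u<245]
q=np.array([ray(f,u,192.3,.032) for u in (60,300)]); print("fence front guess",q.round(4))
for u in (40,70,100,260,300,350): print(u,g[186:198,u].astype(int).tolist(), p[190:195,u].tolist()[:5] and "")
b=f["K"]
for uv in((538,553),(485,560),(345,590),(465,590)): print(uv,[ray(f,100+uv[0]/5-.4,100+uv[1]/5-.4,z).round(4) for z in(.035,.077)])
P=cloud(f); m=(P[...,2]>.053)&(P[...,2]<.061)&(hsv[...,1]>90)&(np.mgrid[0:384,0:512][1]>275)&(f["depth"]>.2)
m[:, :]&=np.mgrid[0:384,0:512][0]<300
print("batten",cv2.minAreaRect(P[m][:,:2].astype(np.float32)))
E
```

```text
slot [-0.01445595  0.6400022 ] 1.9855997145235325e-05
slotb [-0.01464198  0.63011052] 2.06678340974308e-05
fence front guess [[ 0.6086  0.2453  0.032 ]
 [ 0.6124 -0.0144  0.032 ]]
40 [147, 144, 144, 144, 146, 140, 143, 153, 155, 151, 154, 157] 
70 [151, 149, 150, 152, 149, 145, 144, 155, 154, 153, 152, 152] 
100 [152, 151, 151, 151, 152, 146, 148, 162, 162, 161, 160, 163] 
260 [148, 148, 148, 146, 145, 145, 147, 155, 154, 156, 155, 153] 
300 [148, 148, 147, 147, 148, 147, 145, 150, 151, 152, 153, 157] 
350 [150, 151, 150, 151, 151, 148, 146, 149, 149, 149, 150, 153] 
(538, 553) [array([0.5913, 0.0862, 0.035 ]), array([0.6085, 0.0797, 0.077 ])]
(485, 560) [array([0.5895, 0.0978, 0.035 ]), array([0.6069, 0.0899, 0.077 ])]
(345, 590) [array([0.5819, 0.129 , 0.035 ]), array([0.6003, 0.1171, 0.077 ])]
(465, 590) [array([0.5823, 0.1025, 0.035 ]), array([0.6006, 0.094 , 0.077 ])]
batten ((0.5367497205734253, -0.10148119926452637), (0.04121126979589462, 0.19622936844825745), 9.447526931762695)
```

Jig yaw is 0.0146 and the fence front is x ≈ 0.6122 − 0.0146·y. The bolt end is at y≈0.086 and the batten centre at (0.537, −0.101). I'll use the open fingers as a two-point pusher from the robot side to square the batten against the fence.

```bash
python3 -m handwheel '[[0.05,0.05,0,0,0,0,1],[0.1,0.1,0,0,0,0,1],[0.1324,0.15,0,0,0,0,1],[0.1324,0.1786,0,0,0,0,1],[0.1324,0.1786,0.05,0,0,0,1],[0.1324,0.1786,0.1,0,0,0,1],[0.1324,0.1786,0.15,0,0,0,1],[0.1324,0.1786,0.19,0,0,0,1],[0.1324,0.1786,0.19,0,0,0,1]]'
python3 - <<'E'
from h import *
f=grab("side"); s=f["st"]; print(s["eef_pos"],s["orientation"],s["wrist_force"],s["opening"])
cv2.imwrite("pics/d8.png",cv2.resize(f["pixels"][120:300,140:380,::-1],None,fx=3.3,fy=3.3))
E
```

```text
time_s: 10.75
eef_pos: [0.4658, -0.096, -0.0049]
orientation: [3.131, 0.005, -1.553]
wrist_force: [0.5, -1.0, 0.8]
opening: 1.003
[ 0.46577534 -0.09601248 -0.00486098] [ 3.13108467  0.00534851 -1.55298235] [ 0.5280015  -0.97855199  0.77400532] 1.0025809670023005
```

View pics/d8.png

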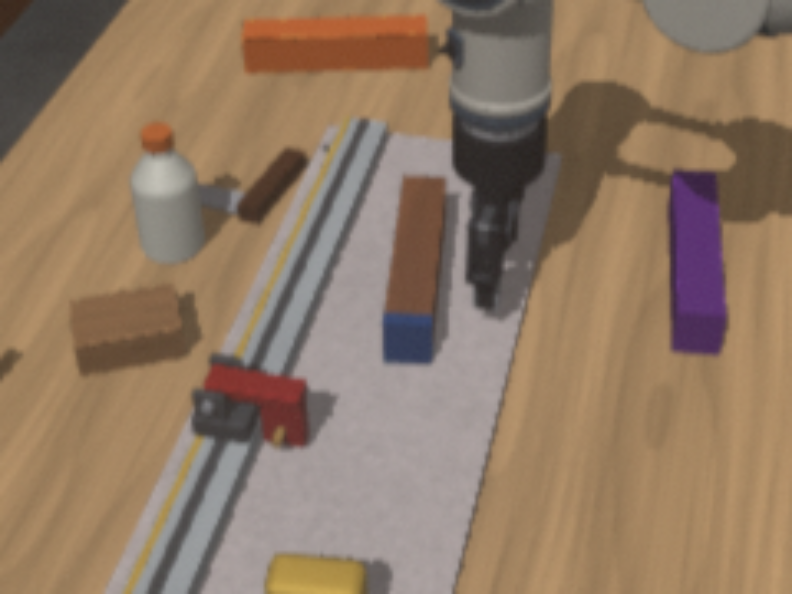

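```bash
python3 -m handwheel '[[0,0,0.014,0,0,0.2,1],[0,0,0.014,0,0,0.2,1],[0,0,0.014,0,0,0.2,1]]'
```

```text
time_s: 11.18
eef_pos: [0.4684, -0.0969, -0.0149]
orientation: [3.137, 0.003, -1.557]
wrist_force: [0.7, 0.5, -0.8]
opening: 0.998
```

```bash
python3 -m handwheel '[[0,-0.012,0,0,0,0,1],[0,-0.024,0,0,0,0,1],[0,-0.034,0,0,0,0,1],[0,-0.042,0,0,0,0,1],[0,-0.05,0,0,0,0,1],[0,-0.057,0,0,0,0,1],[0,-0.064,0,0,0,0,1],[0,-0.070,0,0,0,0,1],[0,-0.076,0,0,0,0,1],[0,-0.082,0,0,0,0,1],[0,-0.085,0,0,0,0,1]]'
python3 - <<'E'
from h import *
f=grab("side"); s=f["st"]; print(s["eef_pos"],s["orientation"],s["wrist_force"])
cv2.imwrite("pics/d9.png",cv2.resize(f["pixels"][120:300,140:380,::-1],None,fx=3.3,fy=3.3))
E
```

```text
time_s: 12.55
eef_pos: [0.5537, -0.0957, -0.0152]
orientation: [3.137, 0.003, -1.556]
wrist_force: [-3.5, 0.4, 2.2]
opening: 1.001
[ 0.55371077 -0.09565005 -0.01519668] [ 3.1372639   0.00329629 -1.55647877] [-3.4900787   0.4352198   2.23514306]
```

View pics/d9.png

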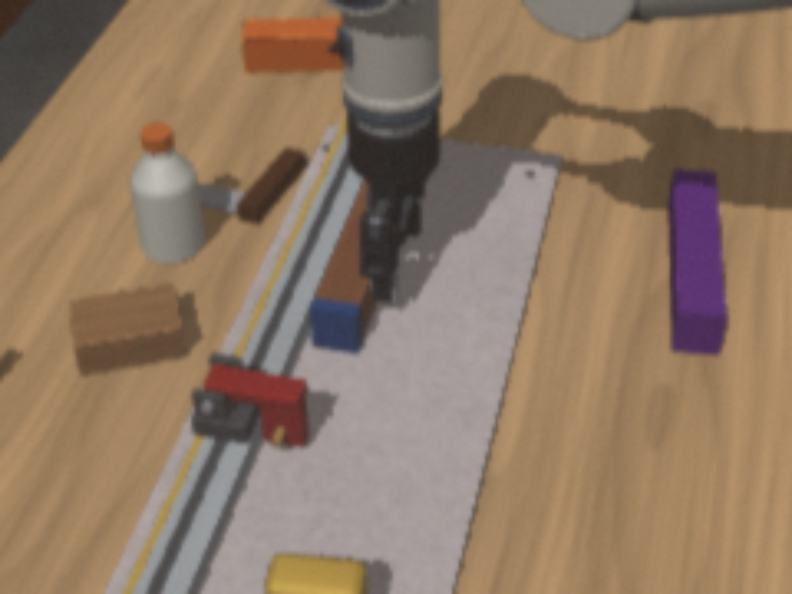

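Nearly flush. I'll continue in small steps until it is firm against the fence.

```bash
python3 -m handwheel '[[0,-0.003,0,0,0,0,1],[0,-0.006,0,0,0,0,1],[0,-0.009,0,0,0,0,1]]'; python3 -m handwheel '[[0,-0.001,0,0,0,0,1],[0,-0.002,0,0,0,0,1]]'
```

```text
time_s: 12.98
eef_pos: [0.5631, -0.0955, -0.0152]
orientation: [3.138, 0.003, -1.557]
wrist_force: [-2.6, -0.3, 2.6]
opening: 1.002
time_s: 13.22
eef_pos: [0.5635, -0.0956, -0.0152]
orientation: [3.134, 0.003, -1.556]
wrist_force: [-12.2, -0.4, 8.0]
opening: 1.002
```

It is flush: contact at x=0.5635 against a predicted 0.5637, with a firm 12 N. I'll back off and check the shut finger's profile before the end push.

```bash
python3 -m handwheel '[[0,0.01,0,0,0,0,1],[0,0.03,-0.01,0,0,0,1],[0,0.03,-0.06,0,0,0,-1],[0.05,0.0,-0.12,0,0,0,-1],[0.10,0.0,-0.17,0,0,0,-1],[0.12,0.0,-0.2,0,0,0,-1],[0.12,0.0,-0.2,0,0,0,-1]]'
python3 - <<'E'
from h import *
f=pickle.load(open("/tmp/w1.pkl","rb")); K=f["K"];d=f["depth"];v,u=np.mgrid[0:384,0:512]
c=np.stack([(u-K[0,2])/K[0,0]*d,(v-K[1,2])/K[1,1]*d,d],-1);T=f["mount"];c=c@T[:3,:3].T+T[:3,3]
q=c[(d>0)&(d<.25)&(c[...,2]>-.12)]
for z0 in np.arange(-.1,-.035,.005):
    t=q[(q[:,2]>z0)&(q[:,2]<z0+.005)]
    if len(t): print("z",z0.round(3),t.min(0).round(3),t.max(0).round(3))
f=grab("wrist"); pickle.dump(f,open("/tmp/w10.pkl","wb")); print(f["st"]["eef_pos"],f["st"]["orientation"],f["st"]["opening"])
cv2.imwrite("pics/w10.png",cv2.resize(f["pixels"][:,:,::-1],(768,576)))
E
```

```text
time_s: 14.1
eef_pos: [0.5685, -0.2195, 0.1896]
orientation: [-3.141, -0.001, -1.56]
wrist_force: [0.2, 0.4, -0.3]
opening: -0.001
z -0.1 [-0.045 -0.016 -0.1  ] [ 0.047  0.011 -0.095]
z -0.095 [-0.041 -0.013 -0.095] [ 0.042  0.012 -0.09 ]
z -0.09 [-0.037 -0.014 -0.09 ] [ 0.039  0.013 -0.085]
z -0.085 [-0.033 -0.013 -0.085] [ 0.035  0.013 -0.08 ]
z -0.08 [-0.029 -0.013 -0.08 ] [ 0.03   0.014 -0.075]
z -0.075 [-0.016 -0.012 -0.075] [ 0.017  0.012 -0.07 ]
z -0.07 [-0.013 -0.011 -0.07 ] [ 0.015 -0.005 -0.065]
z -0.065 [-0.013 -0.011 -0.065] [ 0.014 -0.005 -0.06 ]
z -0.06 [-0.013 -0.011 -0.06 ] [ 0.015 -0.005 -0.055]
z -0.055 [-0.013 -0.011 -0.055] [ 0.015 -0.005 -0.05 ]
z -0.05 [-0.013 -0.011 -0.05 ] [ 0.014 -0.005 -0.045]
z -0.045 [-0.012 -0.011 -0.045] [ 0.014 -0.005 -0.04 ]
z -0.04 [-0.005 -0.01  -0.04 ] [ 0.007 -0.009 -0.038]
[ 0.56849477 -0.21954547  0.18959542] [-3.14082318e+00 -1.06945554e-03 -1.55952042e+00] -0.0008078598644949739
```

View pics/w10.png

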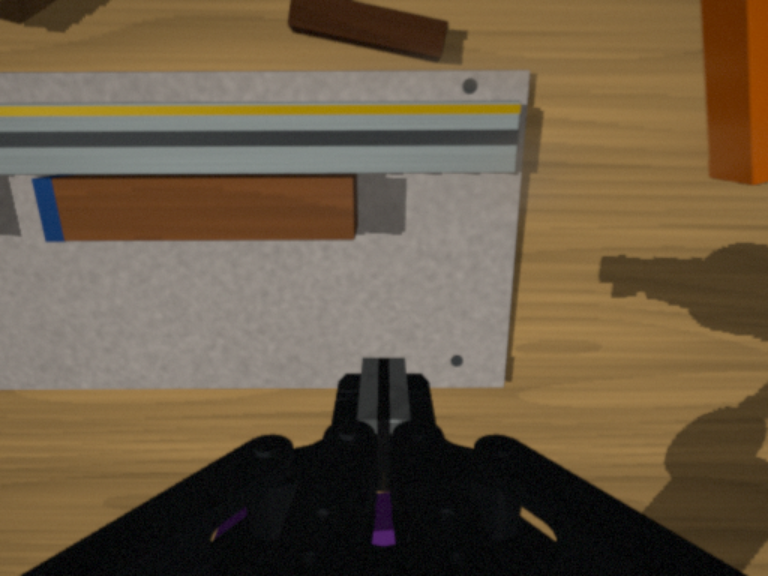

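The batten lies flush along the fence, with its rear end at (356,208).

```bash
python3 - <<'E'
from h import *
f=pickle.load(open("/tmp/w10.pkl","rb"))
for u,v in((355,178),(355,239),(35,180),(45,241)): print(ray(f,u/1.5-.2,v/1.5-.2,.057).round(4))
E
```

```text
[ 0.615  -0.2026  0.057 ]
[ 0.5763 -0.2023  0.057 ]
[ 0.6116 -0.0044  0.057 ]
[ 0.5729 -0.0025  0.057 ]
```

```bash
python3 -m handwheel '[[0.0158,-0.0263,0.03,0,0,-0.2,-1],[0.0158,-0.0263,0.08,0,0,-0.2,-1],[0.0158,-0.0263,0.13,0,0,-0.2,-1],[0.0158,-0.0263,0.17,0,0,-0.2,-1],[0.0158,-0.0263,0.19,0,0,-0.2,-1],[0.0158,-0.0263,0.1986,0,0,-0.2,-1],[0.0158,-0.0263,0.1986,0,0,-0.2,-1],[0.0158,-0.0263,0.1986,0,0,-0.2,-1]]'
```

```text
time_s: 15.15
eef_pos: [0.5949, -0.2335, -0.0098]
orientation: [-3.141, -0.0, -1.555]
wrist_force: [-0.1, 0.3, 0.2]
opening: 0.001
```

```bash
python3 -m handwheel '[[-0.008,0,0,0,0,0,-1],[-0.014,0,0,0,0,0,-1],[-0.018,0,0,0,0,0,-1],[-0.022,0,0,0,0,0,-1],[-0.028,0,0,0,0,0,-1],[-0.035,0,0,0,0,0,-1],[-0.042,0,0,0,0,0,-1],[-0.049,0,0,0,0,0,-1],[-0.056,0,0,0,0,0,-1],[-0.063,0,0,0,0,0,-1],[-0.070,0,0,0,0,0,-1],[-0.077,0,0,0,0,0,-1],[-0.084,0,0,0,0,0,-1],[-0.09,0,0,0,0,0,-1],[-0.094,0,0,0,0,0,-1],[-0.095,0,0,0,0,0,-1]]'
python3 - <<'E'
from h import *
f=grab("wrist"); pickle.dump(f,open("/tmp/w11.pkl","wb")); print(f["st"]["eef_pos"],f["st"]["orientation"],f["st"]["wrist_force"])
cv2.imwrite("pics/w11.png",cv2.resize(f["pixels"][:,:,::-1],(768,576)))
g=grab("side");cv2.imwrite("pics/d11.png",cv2.resize(g["pixels"][150:300,140:310,::-1],None,fx=4,fy=4))
E
```

```text
time_s: 17.15
eef_pos: [0.5933, -0.1382, -0.0098]
orientation: [3.142, 0.0, -1.554]
wrist_force: [0.2, -4.8, 5.1]
opening: -0.004
[ 0.5933352  -0.13824103 -0.0098444 ] [ 3.14156643e+00  5.30501550e-05 -1.55443334e+00] [ 0.24957402 -4.79027661  5.0773377 ]
```

View pics/w11.png

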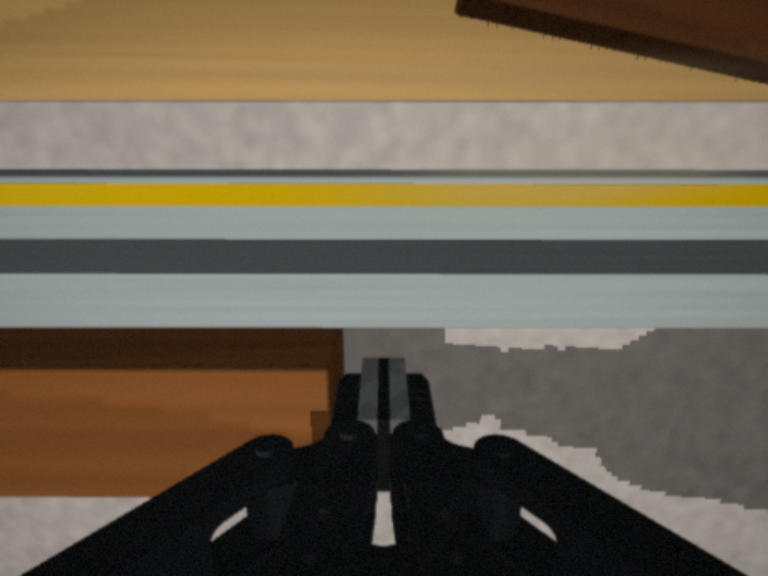

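View pics/d11.png

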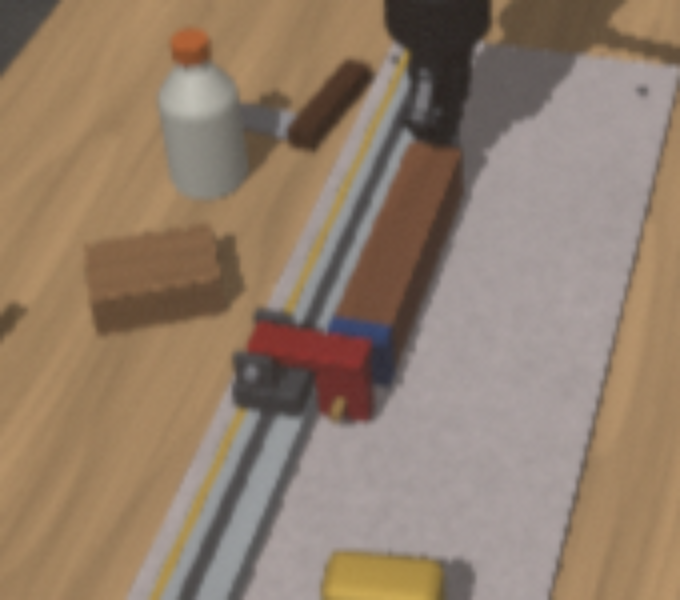

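The batten is about 11 mm from the bolt, but a +z force of 5 N suggests the knuckle is riding on the batten's top edge. I'll back off, raise 6 mm and look before continuing.

```bash
python3 -m handwheel '[[0.005,0,0,0,0,0,-1],[0.005,0,-0.006,0,0,0,-1],[0.005,0,-0.006,0,0,0,-1]]';  python3 -m handwheel '[[-0.003,0,0,0,0,0,-1],[-0.005,0,0,0,0,0,-1],[-0.007,0,0,0,0,0,-1],[-0.009,0,0,0,0,0,-1],[-0.011,0,0,0,0,0,-1]]'
```

```text
time_s: 17.62
eef_pos: [0.5935, -0.143, -0.0037]
orientation: [-3.141, 0.001, -1.555]
wrist_force: [0.3, -0.6, 0.3]
opening: 0.001
time_s: 18.25
eef_pos: [0.5933, -0.1319, -0.0038]
orientation: [3.142, 0.001, -1.555]
wrist_force: [0.0, -1.5, -1.6]
opening: -0.002
```

```bash
for i in 1; do python3 -m handwheel '[[-0.001,0,0,0,0,0,-1],[-0.002,0,0,0,0,0,-1]]'; done;  python3 -m handwheel '[[-0.001,0,0,0,0,0,-1]]'; python3 -m handwheel '[[-0.001,0,0,0,0,0,-1]]'
```

```text
time_s: 18.5
eef_pos: [0.5932, -0.1299, -0.0038]
orientation: [3.142, 0.001, -1.555]
wrist_force: [0.3, -1.9, 0.3]
opening: -0.001
time_s: 18.62
eef_pos: [0.5932, -0.1288, -0.0038]
orientation: [3.142, 0.001, -1.555]
wrist_force: [0.4, -2.2, 1.0]
opening: 0.004
time_s: 18.75
eef_pos: [0.5932, -0.1278, -0.0038]
orientation: [3.142, 0.001, -1.555]
wrist_force: [0.3, -2.0, 0.2]
opening: -0.0
```

```bash
python3 -m handwheel '[[-0.0007,0,0,0,0,0,-1]]'; python3 - <<'E'
from h import *
g=grab("side");cv2.imwrite("pics/d12.png",cv2.resize(g["pixels"][205:265,190:260,::-1],None,fx=8,fy=8,interpolation=cv2.INTER_CUBIC));print(g["st"]["wrist_force"],g["st"]["eef_pos"])
g=grab("scene");cv2.imwrite("pics/s12.png",cv2.resize(g["pixels"][140:200,270:350,::-1],None,fx=8,fy=8,interpolation=cv2.INTER_CUBIC))
E
```

```text
time_s: 18.88
eef_pos: [0.5932, -0.1271, -0.0038]
orientation: [3.142, 0.001, -1.555]
wrist_force: [-1.0, -1.5, -0.7]
opening: 0.001
[-0.95839893 -1.46451503 -0.72698345] [ 0.59317123 -0.12708515 -0.0037837 ]
```

View pics/s12.png

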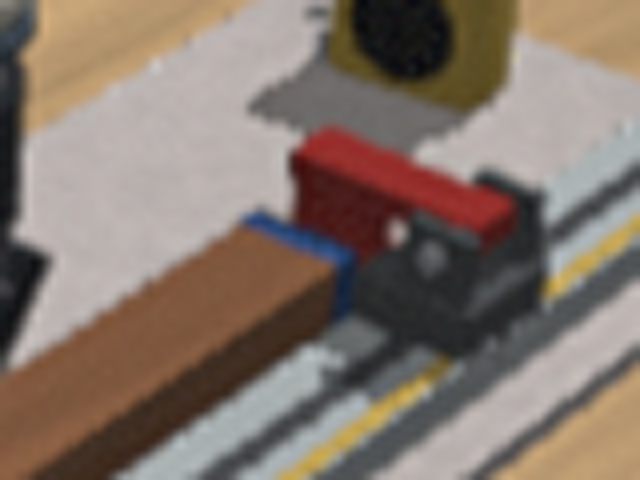

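Close now: the blue end at (300,240) hides the bolt head. I'll advance in sub-millimetre steps.

```bash
for i in 1; do python3 -m handwheel '[[-0.0006,0,0,0,0,0,-1]]';  done; python3 -m handwheel '[[-0.0006,0,0,0,0,0,-1]]'
```

```text
time_s: 19.1
eef_pos: [0.5932, -0.1264, -0.0038]
orientation: [3.142, 0.001, -1.555]
wrist_force: [0.4, -0.9, -1.5]
opening: -0.003
time_s: 19.23
eef_pos: [0.5932, -0.1258, -0.0038]
orientation: [3.142, 0.001, -1.555]
wrist_force: [-0.2, -1.6, 0.5]
opening: 0.0
```

```bash
python3 -m handwheel '[[-0.0006,0,0,0,0,0,-1]]'
```

```text
time_s: 19.35
eef_pos: [0.5932, -0.1255, -0.0038]
orientation: [3.142, 0.0, -1.555]
wrist_force: [0.3, -3.6, -1.2]
opening: -0.005
```

```bash
python3 -m handwheel '[[-0.0006,0,0,0,0,0,-1]]'
```

```text
time_s: 19.48
eef_pos: [0.5932, -0.1255, -0.0037]
orientation: [-3.142, -0.001, -1.555]
wrist_force: [-0.3, -5.1, -0.7]
opening: -0.001
```

Contact at −0.1255. I'll press a little more and hold.

```bash
python3 -m handwheel '[[-0.0009,0,0,0,0,0,-1],[-0.0009,0,0,0,0,0,-1]]'
```

```text
time_s: 19.73
eef_pos: [0.5932, -0.1255, -0.0036]
orientation: [-3.141, -0.002, -1.556]
wrist_force: [-0.5, -5.8, -0.7]
opening: -0.002
```

```bash
python3 -m handwheel '[[-0.0013,0,0,0,0,0,-1],[-0.0013,0,0,0,0,0,-1]]'; python3 -m handwheel '[[-0.0013,0,0,0,0,0,-1],[-0.0013,0,0,0,0,0,-1],[-0.0013,0,0,0,0,0,-1]]'
```

```text
time_s: 19.98
eef_pos: [0.5932, -0.1256, -0.0033]
orientation: [-3.141, -0.004, -1.556]
wrist_force: [-1.0, -7.0, -0.1]
opening: 0.003
time_s: 20.35
eef_pos: [0.5932, -0.1257, -0.0032]
orientation: [-3.141, -0.007, -1.557]
wrist_force: [-0.4, -7.0, -0.7]
opening: 0.001
```

7 N held for about 0.6 s. I'll retreat straight back, rise and inspect.

```bash
python3 -m handwheel '[[0.002,0,0,0,0,0,-1],[0.01,0,0,0,0,0,-1],[0.025,0,0,0,0,0,-1],[0.025,0,-0.05,0,0,0,-1],[0.01,-0.04,-0.1,0,0,0,-1],[-0.06,-0.04,-0.16,0,0,0,-1],[-0.1,-0.04,-0.20,0,0,0,-1],[-0.13,-0.04,-0.20,0,0,0,-1],[-0.13,-0.04,-0.20,0,0,0,-1]]'
python3 - <<'E'
from h import *
f=grab("wrist"); pickle.dump(f,open("/tmp/w13.pkl","wb")); print(f["st"]["eef_pos"],f["st"]["orientation"],f["st"]["wrist_force"])
cv2.imwrite("pics/w13.png",cv2.resize(f["pixels"][:,:,::-1],(768,576)))
cv2.imwrite("pics/w13a.png",cv2.resize(f["pixels"][110:230,140:300,::-1],None,fx=5,fy=5,interpolation=cv2.INTER_CUBIC))
E
```

```text
time_s: 21.48
eef_pos: [0.6322, 0.0089, 0.1989]
orientation: [-3.136, -0.006, -1.553]
wrist_force: [-0.2, 0.0, -0.6]
opening: -0.001
[0.63220441 0.0088705  0.19888562] [-3.13608912 -0.00580755 -1.55286926] [-0.21484528  0.00339041 -0.60727675]
```

View pics/w13.png

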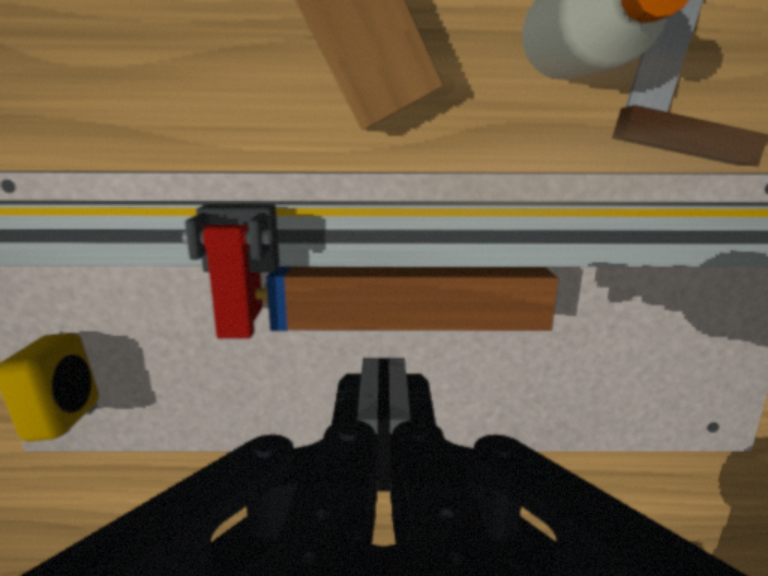

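View pics/w13a.png

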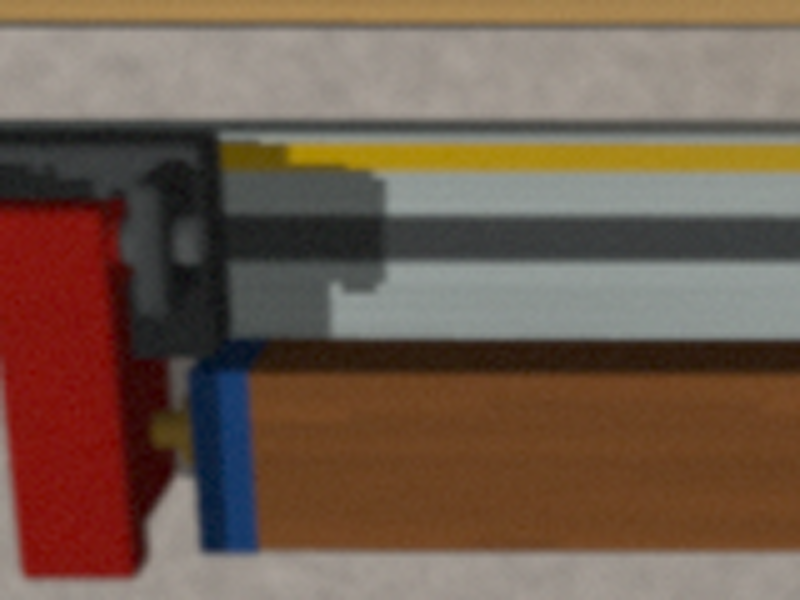

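```bash
python3 - <<'E'
from h import *
f=pickle.load(open("/tmp/w13.pkl","rb")); g=cv2.cvtColor(f["pixels"],cv2.COLOR_RGB2GRAY).astype(float); r=f["pixels"][...,0].astype(float)-f["pixels"][...,2]
def edge(a,u,v0,v1,s):
    d=np.diff(a[v0:v1,u-2:u+3].mean(1))*s;i=d.argmax();w=d[max(i-1,0):i+2].clip(0);return v0+max(i-1,0)+.5+(w*np.arange(len(w))).sum()/w.sum()
def fit(nm,a,us,v0,v1,s,z):
    q=np.array([ray(f,u,edge(a,u,v0,v1,s),z) for u in us]);c=np.polyfit(q[:,1],q[:,0],1);print(nm,"slope",c[0].round(4),"x at y=-.01",np.polyval(c,-.01).round(4),"res",np.std(q[:,0]-np.polyval(c,q[:,1])).round(5))
us=range(200,360,8)
fit("slot far",g,us,150,160,-1,.032); fit("slot near",g,us,157,168,1,.032)
fit("batten near",r,us,210,228,-1,.057); fit("batten far",r,us,178,192,1,.057)
for u,v in((196,460),(206,548)): print(ray(f,140+u/5-.4,110+v/5-.4,.057).round(4))
P=cloud(f);print("slot/board z check",np.median(P[195:215,220:340,2]))
# block edge
print("block edge",ray(f,140+218/5-.4,110+240/5-.4,.052))
f7=pickle.load(open("/tmp/w7.pkl","rb"));print("block edge before",ray(f7,100+545/5-.4,100+350/5-.4,.052), ray(f7,100+545/5-.4,100+470/5-.4,.052))
E
```

```text
slot far slope -0.0143 x at y=-.01 0.6403 res 2e-05
slot near slope -0.0151 x at y=-.01 0.6303 res 2e-05
batten near slope -0.0124 x at y=-.01 0.5736 res 3e-05
batten far slope -0.0132 x at y=-.01 0.6127 res 8e-05
[0.5925 0.0858 0.057 ]
[0.5727 0.0848 0.057 ]
slot/board z check 0.05681059295581255
block edge [0.63797317 0.07991128 0.052     ]
block edge before [0.64179673 0.08072847 0.052     ] [0.61650755 0.08152696 0.052     ]
```

```bash
python3 - <<'E'
from h import *
f=pickle.load(open("/tmp/w13.pkl","rb"));PP=cloud(f);h=cv2.cvtColor(f["pixels"],cv2.COLOR_RGB2HSV).astype(int)
m=((h[...,0]<8)|(h[...,0]>172))&(h[...,1]>150)&(PP[...,2]>.068)&(PP[...,2]<.09)&(abs(PP[...,1]-.1)<.05)
t=PP[m];print(len(t),np.polyfit(t[:,0]-.6,t[:,2],1))
from workcell import finish_job
print(finish_job())
E
```

```text
1943 [-0.01014879  0.07634182]
the job is handed in; nothing more can be done
None
```

The job is handed in at about 21.5 s. The flag is down, and the batten lies flush along the fence with its blue end at the brass bolt. The hand-in reported no verdict.

**What I did:**
- I swept the flag down from behind with the shut fingers and pressed it onto its stop at about 14–16 N.
- I squared the batten against the fence with the open fingers, using a force of about 12 N. I then pushed its rear end along until it met the bolt.
- I held it there at about 5–7 N on the wrist for roughly 0.6 s, which leaves about 4–5 N on the bolt after sliding friction. Then I backed straight off and lifted clear.

**Last checks:**
- **Flag:** the top is level, with a measured slope of 0.010 and height of 0.076 m.
- **Batten:** it is within about 0.003 rad of the fence. Its far face is within about 0.5 mm of the fence front, and its top is at 57 mm.
- **Bolt:** the blue end is at y≈0.0855 m and the bolt head, measured earlier, at y≈0.086 m. The camera calibration is only good to about 2 mm, so my evidence of contact is the stall and force rise during the push, not a measured gap.
- **Stop block:** its edge reads about 1 mm away from the earlier reading, which is within measurement error.
- **Other things on the bench:** they look untouched in the last view.

**What went wrong or disagreed:**
- **Fingertip offset:** the cameras showed the real fingertips about 37 mm behind the reported TCP when shut. My first sweep therefore slid over the flag's end and pressed its plate with up to about 53 N at the fingers. I corrected for the offset and repeated the sweep.
- **Knuckle contact:** during the end push the finger seemed to ride on the batten's top edge, with about 5 N upwards on the tool. I raised it 6 mm, and the upward force disappeared.

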